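Put the light-sensitive samples away in the dark chamber

TASK

Slide the orange thumb latch aside so that the sample chamber's cover springs open, then sort all the jars: every amber jar goes into the chamber and every white jar, including the one left inside the chamber, goes into the white basket, all standing upright on the floor of their container. Then push the cover down until it is fully shut and the latch has snapped home over it. Leave the beaker, the white bottle and the pink marker where they are.

Things in the scene. Friction and masses are not known exactly. Their poses are not given: they have to be found in the camera images.
- chamber: White box-shaped sample chamber, fixed, 185 mm (x) by 268 mm (y), rim 80 mm high. Origin at its underside (x runs -110 to +75, y -134 to +134 mm); x points from latch side to hinge side, z up. Cavity open at the top: x -35 to +45, y -120 to +120 mm, floor at z = 20 mm. In front of it (negative x) a flat top at z = 80 mm carries the latch.
- chamber_floor (a point): Centre of the cavity's floor (x 5, y 0, z 20 mm in the chamber's frame).
- cover (a joint): Dark grey cover plate, 96 x 256 x 8 mm, z 81 to 89 mm when shut. Angle in rad: 0 shut, 1.85 fully open (upright, leaning back). A spring (0.16 N m net when shut) swings it open and holds it so once the latch frees it. Pushed fully down (6 to 8 N on top, 25 mm in from the free edge to clear the latch), a steel tab on that edge snaps under the latch's bevelled nose; caught, it rests below 0.03.
- cover_hinge (a point): Middle of the cover's hinge axis, which runs along the chamber's y: x 55, y 0, z 85 mm in the chamber's frame; fixed.
- cover_edge (a point): Middle of the cover's free edge, on its outer (upper when shut) face, 100 mm from the hinge axis; moves with the cover.
- latch (a joint): Orange thumb latch on the flat top in front of the cover. Slide in m: 0 home (its nose over the cover's tab), 0.014 at the end stop. It slides along the chamber's +y; beyond about 0.010 the cover is freed. A spring pulls it home (1.5 N at 0, 3.6 N at the stop).
- latch_knob (a point): Top centre of the latch's thumb knob, a block 20 mm (x) by 14 mm (y) by 20 mm high standing on the flat top (its top at z = 100 mm in the chamber's frame, at x -84, y 0 when home). The nose and its riser, up to 27 mm high, stand beside it towards the cover, 12 mm clear of the knob.
- basket: Loose white perforated plastic basket, 250 mm (x) by 100 mm (y) by 45 mm high, open at the top, walls and floor 5 mm thick, 0.6 kg. Origin at the centre of its underside, x along its length, z up.
- amber0: Amber-brown jar with a dark red cap, about 75 g: square body 36 x 36 x 32 mm with a round screw cap 36 mm across and 14 mm high on top, 46 mm tall in all; origin at the centre of its underside, z up through the cap, x and y square to the body's flats. Stands on the bench at the start; may be absent.
- amber1: Amber-brown jar with a dark red cap, about 75 g: square body 36 x 36 x 32 mm with a round screw cap 36 mm across and 14 mm high on top, 46 mm tall in all; origin at the centre of its underside, z up through the cap, x and y square to the body's flats. Stands on the bench at the start; may be absent.
- amber2: Amber-brown jar with a dark red cap, about 75 g: square body 36 x 36 x 32 mm with a round screw cap 36 mm across and 14 mm high on top, 46 mm tall in all; origin at the centre of its underside, z up through the cap, x and y square to the body's flats. Stands on the bench at the start; may be absent.
- white0: White jar with a blue cap, about 55 g: square body 36 x 36 x 32 mm with a round screw cap 36 mm across and 14 mm high on top, 46 mm tall in all; origin at the centre of its underside, z up through the cap, x and y square to the body's flats. Stands on the bench at the start; may be absent.
- white1: White jar with a blue cap, about 55 g: square body 36 x 36 x 32 mm with a round screw cap 36 mm across and 14 mm high on top, 46 mm tall in all; origin at the centre of its underside, z up through the cap, x and y square to the body's flats. Stands on the bench at the start; may be absent.
- white_in: White jar with a blue cap, about 55 g, standing inside the shut chamber at the start: square body 36 x 36 x 32 mm with a round screw cap 36 mm across and 14 mm high on top, 46 mm tall in all; origin at the centre of its underside, z up through the cap, x and y square to the body's flats.
- beaker: Bystander: empty glass beaker, 84 mm across, 110 mm high; origin at the centre of its underside.
- wash_bottle: Bystander: white plastic bottle, 68 mm across, 170 mm high; origin at the centre of its underside.
- marker: Bystander: pink marker pen lying on the bench, 130 x 14 x 14 mm; origin at the centre of its underside.

How it is judged:
By the outcome, as a careful person would: the job done as asked, in the order asked, and still so for the second after the job is handed in, with the robot touching nothing.
Of amber0, amber1, amber2 only 2 to 3 are there at a start; the rules pass over those that are not, and their reading is None.
Of white0, white1 only 1 to 2 are there at a start; the rules pass over those that are not, and their reading is None.
At some moment in a run one of amber0, amber1, amber2, white0, white1 may be knocked a few centimetres aside while the robot is not near it.
Once in a run the grip may slacken for a moment while it holds something.
It also fails if it takes over 210 s, if anything falls off the work surface, if the arm or the gripper's body presses on something with over 40 N, if the wrist force passes 120 N, or if a joint passes its speed limit or range.

ROBOT

A 7-joint arm with a two-finger parallel gripper is mounted at the origin on the work surface. World frame = base frame: x ahead of the robot, y to its left, z up, the work surface at z = 0. Lengths are in m, angles in rad, forces in N, time in s.
With the tool pointing down it reaches from about 0.4 to 0.85 m from the base axis. Payload 10.4 kg.
Tool frame: the origin (TCP) lies midway between the tips of the shut fingers; the grasp point (between the pads) lies 19 mm behind it; x points along the fingers, z is the direction in which the jaws open and shut, and the axes are right-handed (so a half turn about x gives the same grasp; the last joint's range is limited). The gripper opens to 87 mm and grips with 3 to 60 N. Pads are 19 mm wide; open, the fingers measure 117 mm over their backs; the gripper's body (75 mm by 190 mm) begins 51 mm behind the grasp point.
Start: joints at [-1.231, 0.332, -0.065, 1.46, 0.022, 1.35, -0.088], TCP at [0.222, 0.584, 0.223] pointing down, gripper open.
Joint ranges: [-2.6, 2.6], [-0.5, 2.12], [-1.47, 1.34], [0.16, 2.42], [-1.27, 4.41], [0.06, 2.06], [-2.6, 2.6]. Speed limits (rad/s): [2.22, 2.22, 2.79, 2.79, 3.14, 3.14, 3.14].

INTERFACE

Orientations are given as a unit quaternion [x, y, z, w].
In Python, from bench import read_state, camera, camera_params, close_job gives the robot as it stands.
- The arm moves only by the tool arm_command, never from a script. Its argument "targets" is a list of rows, each a list of 7 numbers: the closure in counts, from 0 (fully open) to 255 (shut), then the shift along the tool's x, y, z in mm, then the turn, a rotation vector about the tool's x, y, z in rad. A call has 1 to 10 rows; each row is the pose to reach, as a shift and turn from the pose commanded when the call began, along the tool's axes at that moment; what a row does not reach only later rows make up. A row lasts 1/10 s, in which the tool goes at most 50 mm and 8.59 degrees, less where a joint would pass 70% of its speed; a pose out of reach is approached as far as the arm can. A call with a gripper value outside its range is refused whole. The fingers move at their own pace and stop on an object; "newtons" is the grip in N (left out, the last holds). Time passes only in rows, so rows that repeat a pose let the fingers close. It gives the time, the measured TCP pose, the force and the opening at its end, in the units of the state.
- read_state(): the state, without advancing time (a new reading comes with each control period).
- camera(name): name is "scene" or "top" or "wrist"; returns the picture (480x640x3 uint8, red, green, blue); there is no depth.
- camera_params(name): a dict with "intrinsics" (3x3 intrinsics, pixels), "dist" ([k1, k2, p1, p2, k3] as OpenCV has them; the pictures are not rectified), "xyz" and "orientation" of the camera in the world; the wrist camera has in their place "mount" (4x4, takes a point from camera to tool coordinates, whose origin is the TCP and whose axes are the tool frame's). Camera axes: x right, y down, z forward; pixel columns grow to the right and rows downward; lengths in m; the calibration is good to about 2 mm. A picture is of the moment at which its call begins: read the wrist's pose just before it. camera_params takes no time and is no camera call.
- close_job(): hands the job in, once; it reports no verdict.
The state is a dict: "time": time; "joint_positions": joint angles; "joint_vel": joint speeds; "joint_torque": joint torques, N m; "ee_pos": TCP position; "eef_rot": TCP orientation; "ft_force": force on the tool from outside, world axes, zero at the start; "torque": the same for the moment, N m; "width": finger opening in m.
Only numpy, scipy, OpenCV 4.12 (cv2) and the standard library are available. Lean on these libraries where they do the work, as an engineer would, in place of code of your own. Each camera call takes 0.05 s, during which the arm holds its last target.

## Working session

There is one attempt and no reset: what is moved stays moved. The work goes in short steps, Python scripts to look and compute and a tool call to move; the robot and the scene stay as the last step left them, time stands still between calls to the robot, and variables do not carry over. Pictures are saved under pics/ and viewed, and the job is handed in when it is done.

Besides the shell and the picture viewer there is one more tool, called after "Request:" as name(argument=value, ...), one argument or row to a line, values as JSON. arm_command: Moves the arm, as the interface text tells. Its arguments: {"type":"object","properties":{"targets":{"type":"array"},"newtons":{"type":"number"}},"required":["targets"]}

```bash
ls; mkdir -p pics; python3 - <<'E'
from bench import *
import cv2
s=read_state();print(s)
for n in("scene","top"):
    cv2.imwrite(f"pics/{n}0.png",camera(n)[:,:,::-1]);print(n,camera_params(n))
print(camera_params("wrist"))
E
```

```text
pics
{'time': 0.0, 'joint_positions': array([-1.23063399,  0.33287587, -0.06473921,  1.46097712,  0.02161509,
        1.34987618, -0.08852136]), 'joint_vel': array([ 0.00051918,  0.00053283,  0.00050093,  0.00257282,  0.00039245,
       -0.00084069,  0.00082537]), 'joint_torque': array([ 7.21682791e-04, -6.23248458e+01,  2.51893443e-02, -3.89883506e+01,
       -6.12359704e-02,  3.98582197e-02,  1.29198047e-04]), 'ee_pos': array([0.22163415, 0.58395818, 0.22173445]), 'eef_rot': array([-0.40192434,  0.58238821,  0.40130641,  0.58157885]), 'ft_force': array([-0.12574234, -0.10315061,  0.37908882]), 'torque': array([ 0.04750107,  0.01894235, -0.02756698]), 'width': 0.0871074570039226}
scene {'intrinsics': array([[602.86859271,   0.        , 313.39037268],
       [  0.        , 602.86859271, 243.59232914],
       [  0.        ,   0.        ,   1.        ]]), 'dist': array([-0.03279798,  0.        ,  0.        ,  0.        ,  0.        ]), 'xyz': array([1.09160844, 0.6695247 , 1.13667586]), 'orientation': array([ 0.32230506,  0.89746026, -0.28296382, -0.10303403])}
top {'intrinsics': array
[... 262 characters left out ...]
799476, 1.28968546]), 'orientation': array([-0.70551593,  0.70681667, -0.04003973,  0.03246979])}
{'intrinsics': array([[344.89931837,   0.        , 319.83344823],
       [  0.        , 344.89931837, 238.99099134],
       [  0.        ,   0.        ,   1.        ]]), 'dist': array([-0.06773971,  0.        ,  0.        ,  0.        ,  0.        ]), 'mount': array([[-3.69722907e-05, -2.77614026e-01,  9.60692694e-01,
        -1.63829172e-01],
       [ 6.16898622e-05, -9.60692693e-01, -2.77614023e-01,
         7.51086717e-02],
       [ 9.99999997e-01,  4.90009735e-05,  5.26449805e-05,
        -1.43424147e-04],
       [ 0.00000000e+00,  0.00000000e+00,  0.00000000e+00,
         1.00000000e+00]])}
```

View pics/scene0.png

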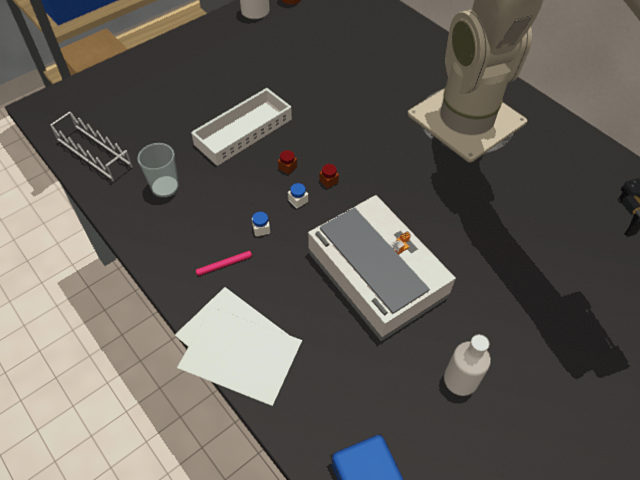

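View pics/top0.png

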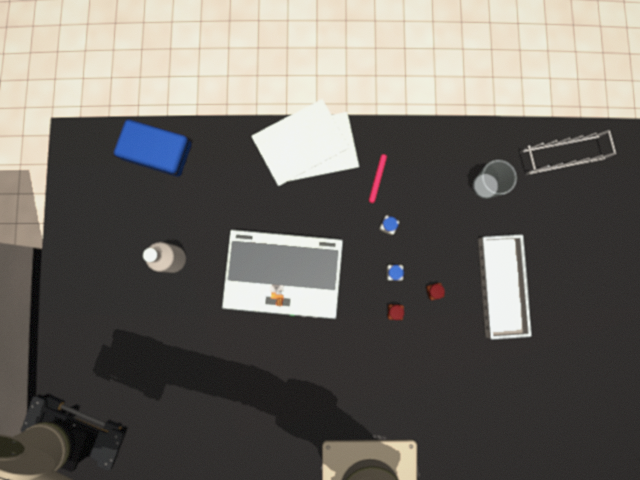

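The scene has two amber jars (top view ~(396,312),(436,291)) and two white jars (~(390,225),(396,272)). The basket is near (505,287), the chamber near (283,275) and the latch near (277,297). A dark red blob at scene (289,0) needs checking.

```bash
cat > h.py <<'E'
from bench import *
import cv2, numpy as np
from scipy.spatial.transform import Rotation as R
def pose(name):
    p=camera_params(name)
    if name=="wrist":
        s=read_state();T=np.eye(4);T[:3,:3]=R.from_quat(s['eef_rot']).as_matrix();T[:3,3]=s['ee_pos']
        M=T@p['mount'];return p,M[:3,:3],M[:3,3]
    return p,R.from_quat(p['orientation']).as_matrix(),p['xyz']
def cast(name,uv,z,P=None):
    p,Rm,t=P or pose(name)
    uv=np.array(uv,float).reshape(-1,1,2)
    n=cv2.undistortPoints(uv,p['intrinsics'],p['dist']).reshape(-1,2)
    d=np.c_[n,np.ones(len(n))]@Rm.T
    return t+d*((z-t[2])/d[:,2:])
def proj(name,X,P=None):
    p,Rm,t=P or pose(name)
    return cv2.projectPoints(np.array(X,float).reshape(-1,1,3),cv2.Rodrigues(Rm.T)[0],-Rm.T@t,p['intrinsics'],p['dist'])[0].reshape(-1,2)
def snap(name,fn):
    P=pose(name); im=camera(name); cv2.imwrite("pics/"+fn,im[:,:,::-1]); return im,P
def blobs(im,kind,amin=25):
    h=cv2.cvtColor(im,cv2.COLOR_RGB2HSV);H,S,V=[h[...,i].astype(int) for i in range(3)]
    m={'red':((H<8)|(H>172))&(S>150)&(V>40)&(V<190),'blue':(H>100)&(H<125)&(S>120)&(V>90),
       'orange':(H>6)&(H<20)&(S>140)&(V>150),'pink':(H>160)&(H<176)&(S>150)&(V>150)}[kind]
    n,l,st,c=cv2.connectedComponentsWithStats(m.astype(np.uint8))
    return [(st[i,4],c[i].round(1),st[i,:4]) for i in range(1,n) if st[i,4]>=amin]
E
python3 - <<'E'
from h import *
for n in("scene","top"):
    im=cv2.imread(f"pics/{n}0.png")[:,:,::-1].copy()
    for k in('red','blue','orange','pink'):
        for a,c,b in blobs(im,k,12):
            print(n,k,a,c,b,cast(n,c,{'red':.040,'blue':.042,'orange':.095,'pink':.01}[k])[0].round(3))
    h=cv2.cvtColor(im,cv2.COLOR_RGB2HSV)
    if n=="top":
        m=((h[...,2]>120)&(h[...,1]<70)).astype(np.uint8)
        n_,l,st,c=cv2.connectedComponentsWithStats(m)
        for i in range(1,n_):
            if st[i,4]>300:
                cn=max(cv2.findContours((l==i).astype(np.uint8),0,1)[0],key=cv2.contourArea)
                r=cv2.minAreaRect(cn);print(st[i],r,cast(n,cv2.boxPoints(r),.08).round(3).tolist())
    sc=3
    if n=="top":
        cv2.imwrite("pics/topz.png",cv2.resize(im[205:345,215:475,::-1],None,fx=3,fy=3,interpolation=cv2.INTER_CUBIC))
E
```

```text
scene red 167 [286.8 156.7] [280 150  15  14] [ 0.483 -0.166  0.04 ]
scene red 174 [328.8 170.6] [322 164  15  14] [ 0.433 -0.065  0.04 ]
scene blue 156 [297.4 188.9] [290 183  16  13] [ 0.529 -0.067  0.042]
scene blue 167 [259.7 217.9] [252 212  16  13] [ 0.649 -0.054  0.042]
scene blue 2205 [366.9 461.1] [333 435  70  45] [0.828 0.504 0.042]
scene orange 27 [405.3 235.7] [401 232   9   8] [0.46  0.216 0.095]
scene orange 35 [403.2 243.5] [397 238  12  12] [0.477 0.228 0.095]
scene pink 329 [223.5 262.1] [196 251  55  23] [ 0.773 -0.027  0.01 ]
top red 96 [376.8 178.3] [369 154  18  49] [ 0.765 -0.023  0.04 ]
top red 201 [436.  290.8] [427 283  17  16] [ 0.483 -0.166  0.04 ]
top red 207 [395.8 311.9] [388 304  16  16] [ 0.432 -0.066  0.04 ]
top blue 2558 [150.1 145.8] [114 120  73  53] [0.85  0.552 0.042]
top blue 154 [390.2 223.4] [383 216  15  15] [ 0.65  -0.055  0.042]
top blue 151 [395.7 272.1] [389 265  15  15] [ 0.529 -0.067  0.042]
top orange 72 [277.8 298.6] [272 293  11  12] [0.467 0.217 0.095]
top pink 285 [377.4 178.2] [369 154  18  49] [ 0.771 -0.027  0.01 ]
[    0     0
[... 708 characters left out ...]
4917602539, 80.07866668701172), 5.063616752624512) [[0.442, 0.353, 0.08], [0.632, 0.339, 0.08], [0.607, 0.065, 0.08], [0.418, 0.082, 0.08]]
[ 482  235   50  105 3907] ((506.4503479003906, 286.2202453613281), (103.57899475097656, 41.53935241699219), 85.36454010009766) [[0.614, -0.272, 0.08], [0.622, -0.375, 0.08], [0.373, -0.387, 0.08], [0.367, -0.285, 0.08]]
[143 242  31  30 685] ((158.0, 256.5), (30.0, 29.0), 0.0) [[0.531, 0.544, 0.08], [0.601, 0.546, 0.08], [0.601, 0.473, 0.08], [0.532, 0.471, 0.08]]
[ 322  440   95   40 2694] ((368.9999694824219, 459.5), (93.99998474121094, 38.99999237060547), -0.0) [[0.047, 0.115, 0.08], [0.137, 0.115, 0.08], [0.135, -0.105, 0.08], [0.045, -0.105, 0.08]]
```

View pics/topz.png

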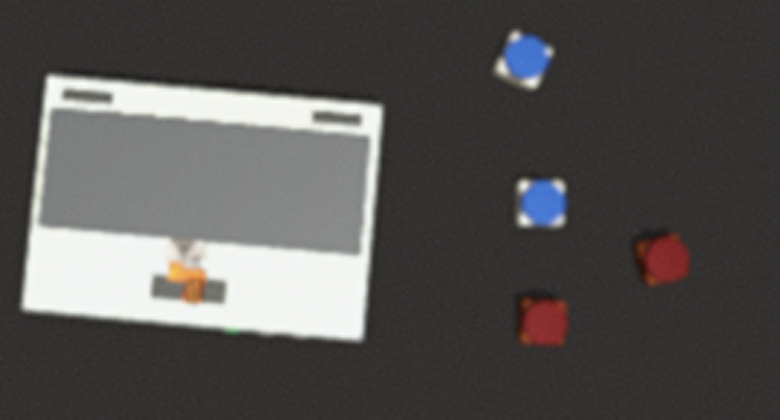

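Both views agree on all four jar positions within 1–2 mm. The chamber yaw is about −5°. Next I'll write the move helper and look with the wrist camera.

```bash
cat >> h.py <<'E'
def Rdown(a): # jaw axis world angle a (deg)
    a=np.radians(a);c,s=np.cos(a),np.sin(a)
    return np.c_[[0,0,-1],[-s,c,0],[c,s,0]]
def delta(pos,a):
    s=read_state();R0=R.from_quat(s['eef_rot']).as_matrix()
    sh=R0.T@(np.array(pos)-s['ee_pos'])*1e3
    rv=R.from_matrix(R0.T@Rdown(a)).as_rotvec()
    print('shift',sh.round(1),'rot',rv.round(3),'rows>=',int(np.ceil(max(np.linalg.norm(sh)/50,np.degrees(np.linalg.norm(rv))/8.59))))
def ang():
    z=R.from_quat(read_state()['eef_rot']).as_matrix()[:,2];return np.degrees(np.arctan2(z[1],z[0])),z
CY=np.radians(-5.1);CO=np.array([.5424,.2082,0])
def ch(p): # chamber mm -> world
    p=np.array(p,float)/1e3;c,s=np.cos(CY),np.sin(CY)
    return CO+np.array([c*p[0]-s*p[1],s*p[0]+c*p[1],p[2]])
E
python3 - <<'E'
from h import *
print(ang(), R.from_quat(read_state()['eef_rot']).as_matrix().round(3))
print(ch([-84,0,100]))
for X in ([-84,0,100],):
    for n in("scene","top"):print(proj(n,ch(X)))
print(cast("scene",[289,0],0),cast("scene",[255,10],0))
t=ch([-84,0,300]);delta(t,84.9);delta(t,84.9-180)
E
```

```text
(np.float64(69.21081087843257), array([ 0.35493027,  0.93489189, -0.00128795])) [[-0.    -0.935  0.355]
 [-0.001  0.355  0.935]
 [-1.    -0.    -0.001]]
[0.45873255 0.21566712 0.1       ]
[[405.66349775 233.8478317 ]]
[[278.33117698 302.09595046]]
[[ 0.02887692 -0.73664198  0.        ]] [[ 0.14642587 -0.76230264  0.        ]]
shift [ -77.8 -352.3 -260.3] rot [-0.274 -0.001 -0.   ] rows>= 9
shift [ -77.8 -352.3 -260.3] rot [ 2.868e+00 -0.000e+00  2.000e-03] rows>= 20
```

```bash
python3 - <<'E'
import cv2
im=cv2.imread("pics/scene0.png");cv2.imwrite("pics/z1.png",cv2.resize(im[0:40,230:320],None,fx=8,fy=8))
E
```

```text
(no output)
```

View pics/z1.png

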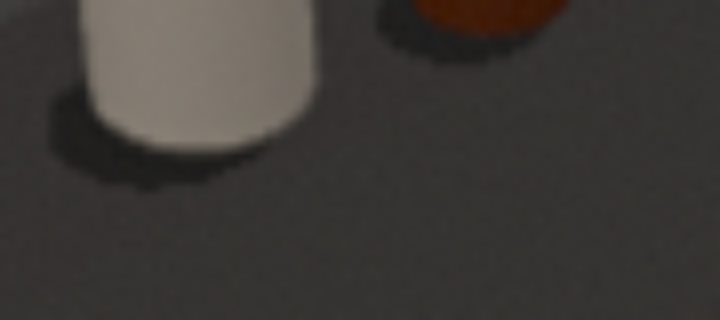

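Request:
arm_command(
  targets=[
    [0, -78, -352, -260, -0.274, 0, 0],
    [0, -78, -352, -260, -0.274, 0, 0],
    [0, -78, -352, -260, -0.274, 0, 0],
    [0, -78, -352, -260, -0.274, 0, 0],
    [0, -78, -352, -260, -0.274, 0, 0],
    [0, -78, -352, -260, -0.274, 0, 0],
    [0, -78, -352, -260, -0.274, 0, 0],
    [0, -78, -352, -260, -0.274, 0, 0],
    [0, -78, -352, -260, -0.274, 0, 0],
    [0, -78, -352, -260, -0.274, 0, 0],
  ],
)

```text
time: 1.1
ee_pos: [0.462, 0.2102, 0.3016]
eef_rot: [-0.476, 0.524, 0.474, 0.524]
ft_force: [0.0, 0.8, 0.3]
width: 0.087
```

The zoomed blob is a round-bottomed amber vessel beside another bottle, far off at y≈−0.74. It is clutter, not a jar.

```bash
python3 - <<'E'
from h import *
im,P=snap("wrist","w1.png")
print(read_state()['ee_pos'],ang()[0])
for a,c,b in blobs(im,'orange',30):print(a,c,b,cast("wrist",c,.1,P)[0].round(4))
print(proj("wrist",ch([-84,0,100]),P),proj("wrist",[ch(q) for q in ([-110,-134,80],[-110,134,80],[75,-134,80],[75,134,80])],P).round(0))
E
```

```text
[0.46010655 0.21354222 0.30088827] 84.57753438187633
43 [114.3 190.5] [108 188  11   8] [ 0.4161 -0.0104  0.1   ]
417 [330.3 215.7] [318 201  27  28] [0.4677 0.2205 0.1   ]
39 [ 51.8 233.8] [ 45 231  13   8] [ 0.4563 -0.0995  0.1   ]
[[325.03701524 208.01870351]] [[205. 183.]
 [444. 181.]
 [220. 329.]
 [431. 327.]]
```

View pics/w1.png

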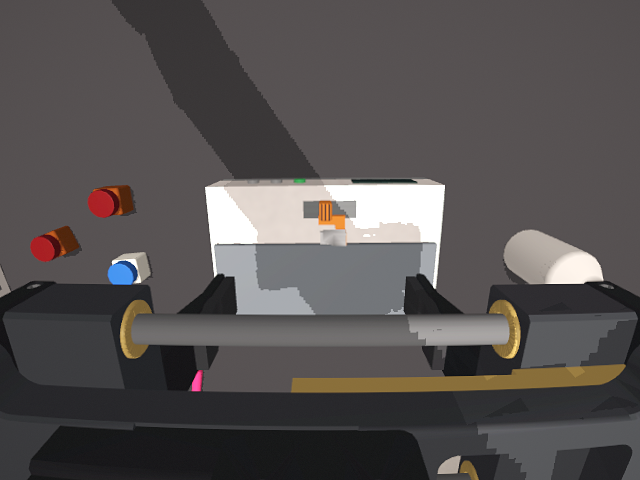

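The wrist view shows the knob at (325,210), as predicted, and the chamber corners match the model. I'll descend onto the knob with the jaws half closed.

```bash
python3 - <<'E'
from h import *
delta(ch([-86,0,115]),84.9)
E
```

```text
shift [185.9   3.7   1.9] rot [-0.006  0.     0.001] rows>= 4
```

Request:
arm_command(
  targets=[
    [125, 40, 3.7, 1.9, 0.006, 0, 0],
    [125, 90, 3.7, 1.9, 0.006, 0, 0],
    [125, 130, 3.7, 1.9, 0.006, 0, 0],
    [125, 160, 3.7, 1.9, 0.006, 0, 0],
    [125, 180, 3.7, 1.9, 0.006, 0, 0],
    [125, 186, 3.7, 1.9, 0.006, 0, 0],
    [125, 186, 3.7, 1.9, 0.006, 0, 0],
  ],
  newtons=15,
)

```text
time: 1.85
ee_pos: [0.4542, 0.2191, 0.114]
eef_rot: [-0.476, 0.523, 0.476, 0.522]
ft_force: [-0.7, 0.2, -0.2]
width: 0.0461
```

```bash
python3 - <<'E'
from h import *
im,P=snap("wrist","w2.png");print(read_state()['width'])
delta(ch([-86,0,86]),84.9)
print(proj("wrist",ch([-84,0,100]),P))
E
```

```text
0.04544899588432038
shift [29.  -2.1 -3.3] rot [-0.005  0.    -0.   ] rows>= 1
[[315.18524795 288.08172484]]
```

View pics/w2.png

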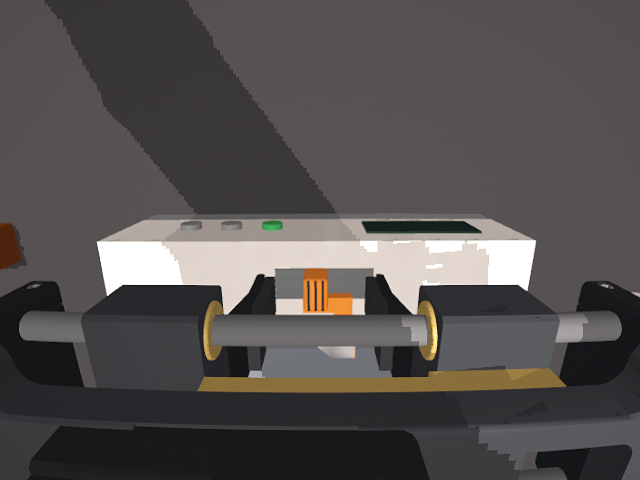

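Request:
arm_command(
  targets=[
    [125, 15, -2.1, -3.3, -0.005, 0, 0],
    [125, 29, -2.1, -3.3, -0.005, 0, 0],
    [125, 29, -2.1, -3.3, -0.005, 0, 0],
    [125, 29, -2.1, -3.3, -0.005, 0, 0],
  ],
)

```text
time: 2.3
ee_pos: [0.4573, 0.2157, 0.0867]
eef_rot: [-0.477, 0.521, 0.477, 0.522]
ft_force: [-1.0, 0.1, -0.9]
width: 0.0445
```

```bash
python3 - <<'E'
from h import *
delta(ch([-86,0,86]),84.9)
E
```

```text
shift [0.7 0.6 0.1] rot [-0.001  0.001  0.001] rows>= 1
```

Close on the knob, then slide along +tool z.

Request:
arm_command(
  targets=[
    [220, 0, 0, 0, 0, 0, 0],
    [220, 0, 0, 0, 0, 0, 0],
    [220, 0, 0, 0, 0, 0, 0],
    [220, 0, 0, 0, 0, 0, 0],
    [220, 0, 0, 4, 0, 0, 0],
    [220, 0, 0, 8, 0, 0, 0],
    [220, 0, 0, 12, 0, 0, 0],
    [220, 0, 0, 13, 0, 0, 0],
    [220, 0, 0, 13, 0, 0, 0],
    [220, 0, 0, 13, 0, 0, 0],
  ],
  newtons=15,
)

```text
time: 3.3
ee_pos: [0.4582, 0.2279, 0.0856]
eef_rot: [-0.477, 0.522, 0.477, 0.522]
ft_force: [0.1, -3.3, 4.6]
width: 0.0138
```

```bash
python3 - <<'E'
from h import *
snap("scene","s1.png");print(read_state()['ft_force'],read_state()['width'])
E
```

```text
[-0.34898723 -3.37092683  3.79465275] 0.01391170665924069
```

View pics/s1.png

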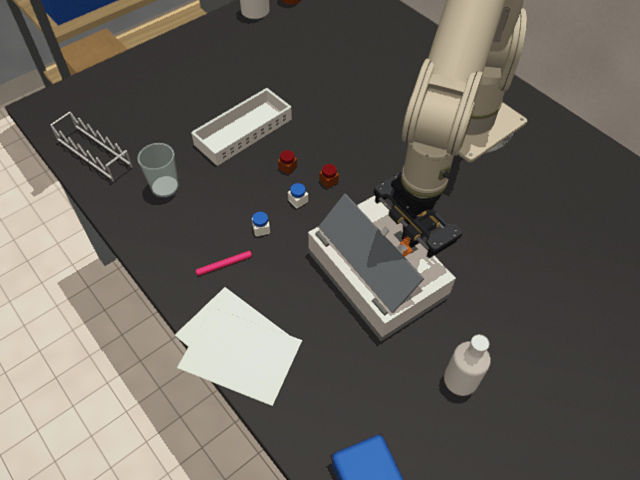

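The cover is swinging up (scene ~(365,250)). Hold until it's open, release, and rise.

Request:
arm_command(
  targets=[
    [220, 0, 0, 13, 0, 0, 0],
    [220, 0, 0, 13, 0, 0, 0],
    [220, 0, 0, 13, 0, 0, 0],
    [220, 0, 0, 0, 0, 0, 0],
    [140, 0, 0, -13, 0, 0, 0],
    [140, 0, 0, -13, 0, 0, 0],
    [140, 0, 0, -13, 0, 0, 0],
    [140, -50, 0, -13, 0, 0, 0],
    [140, -100, 0, -13, 0, 0, 0],
    [60, -150, 0, -13, 0, 0, 0],
  ],
)

```text
time: 4.35
ee_pos: [0.4563, 0.2159, 0.2374]
eef_rot: [-0.477, 0.522, 0.477, 0.522]
ft_force: [1.3, 1.2, 0.5]
width: 0.0419
```

Request:
arm_command(
  targets=[
    [0, -50, 0, 0, 0, 0, 0],
    [0, -50, 0, 0, 0, 0, 0],
    [0, -50, 0, 0, 0, 0, 0],
  ],
)

```text
time: 4.65
ee_pos: [0.4571, 0.2163, 0.2865]
eef_rot: [-0.477, 0.521, 0.477, 0.523]
ft_force: [-0.6, 0.7, -0.2]
width: 0.0634
```

```bash
python3 - <<'E'
from h import *
im,P=snap("wrist","w3.png")
for k,z in(('blue',.066),('red',.042)):
  for a,c,b in blobs(im,k,30):print(k,a,c,b,cast("wrist",c,z,P)[0].round(4))
print(ch([-35,-120,20]),ch([45,120,20]))
q=[ch([x,y,80]) for x,y in((-35,-120),(45,-120),(45,120),(-35,120))];print(proj("wrist",q,P).round(0))
im,P=snap("top","t3.png")
for k,z in(('blue',.066),('blue',.044),('red',.042)):
  for a,c,b in blobs(im,k,30):print(k,a,c,b,cast("top",c,z,P)[0].round(4))
E
```

```text
blue 448 [110.9 276.7] [ 96 267  31  18] [ 0.5185 -0.0473  0.066 ]
blue 660 [276.7 282.5] [263 268  29  30] [0.5431 0.1565 0.066 ]
red 761 [ 91.4 207.2] [ 75 193  34  30] [ 0.4342 -0.0655  0.042 ]
red 676 [ 32.  252.5] [ 17 239  31  28] [ 0.485 -0.166  0.042]
[0.49687125 0.09178637 0.02      ] [0.59788916 0.32372468 0.02      ]
[[214. 255.]
 [220. 317.]
 [419. 317.]
 [425. 255.]]
blue 2559 [150.1 145.8] [114 120  73  53] [0.8431 0.5433 0.066 ]
blue 154 [390.1 223.4] [383 216  15  15] [ 0.6472 -0.0515  0.066 ]
blue 134 [305.1 266.7] [299 260  13  14] [0.5423 0.1551 0.066 ]
blue 151 [395.7 272.1] [389 265  15  15] [ 0.5288 -0.0635  0.066 ]
blue 2559 [150.1 145.8] [114 120  73  53] [0.8493 0.5513 0.044 ]
blue 154 [390.1 223.4] [383 216  15  15] [ 0.6499 -0.0542  0.044 ]
blue 134 [305.1 266.7] [299 260  13  14] [0.5431 0.1561 0.044 ]
blue 151 [395.7 272.1] [389 265  15  15] [ 0.5293 -0.0664  0.044 ]
red 90 [376.9 177.5] [369 154  18  49] [ 0.7662 -0.023   0.042 ]
red 201 [436.1 290.9] [428 283  17  17] [ 0.4828 -0.166   0.042 ]
red 204 [395.8 311.9] [388 305  16  15] [ 0.4322 -0.0657  0.042 ]
```

View pics/w3.png

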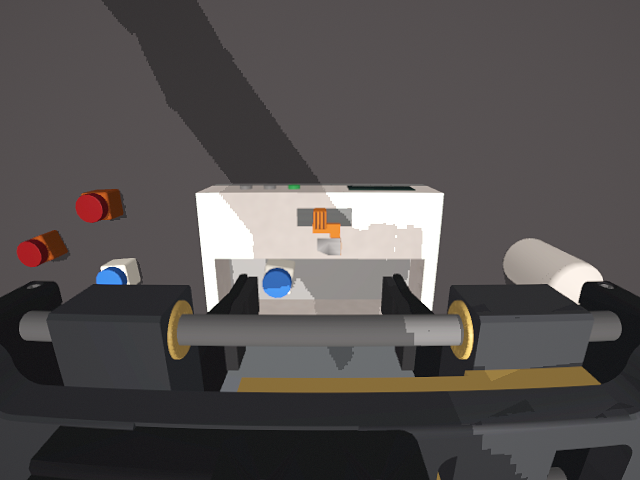

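View pics/t3.png

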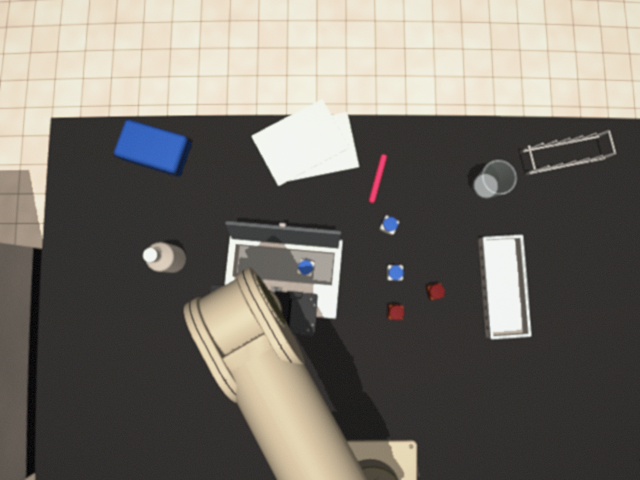

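White_in is at chamber (5,−52), centred across the cavity. The cover stands open behind it. I'll fetch it.

```bash
python3 - <<'E'
from h import *
im=cv2.imread("pics/w3.png");cv2.imwrite("pics/z2.png",cv2.resize(im[240:330,200:440],None,fx=3,fy=3,interpolation=cv2.INTER_CUBIC))
print(CO[:2],read_state()['ee_pos'])
delta(ch([4,-52,150]),84.9)
im=cv2.imread("pics/top0.png");cv2.imwrite("pics/z3.png",cv2.resize(im[225:350,470:540],None,fx=5,fy=5,interpolation=cv2.INTER_CUBIC))
E
```

```text
[0.5424 0.2082] [0.45624563 0.21547952 0.28426155]
shift [134.2 -90.7 -51.5] rot [ 0.    -0.001 -0.002] rows>= 4
```

View pics/z2.png

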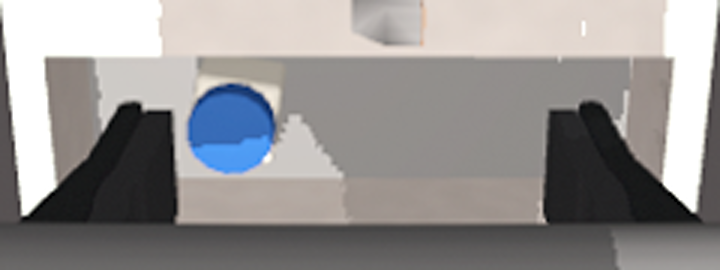

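View pics/z3.png

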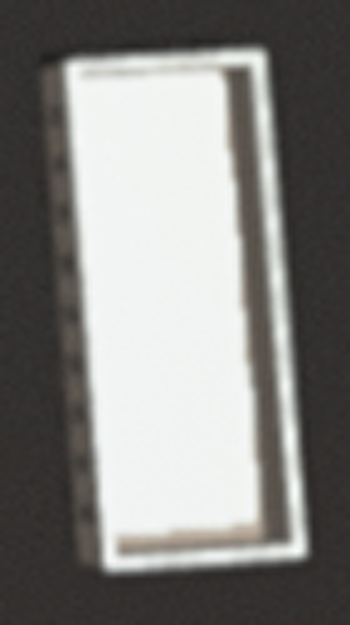

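Jar in the chamber is nearly square to it (blue cap at zoom (232,128)). Basket rim corners at zoom (64,55),(265,50),(308,555),(103,572).

```bash
python3 - <<'E'
from h import *
q=np.array([(64,55),(265,50),(308,555),(103,572)])/5+[470-.4,225-.4]
X=cast("top",q,.045);print(X.round(4),X.mean(0),[np.linalg.norm(X[i]-X[i-1]).round(4) for i in range(4)])
d=(X[0]+X[1]-X[2]-X[3]);print(np.degrees(np.arctan2(d[1],d[0])))
E
```

```text
[[ 0.6191 -0.2847  0.045 ]
 [ 0.6214 -0.3874  0.045 ]
 [ 0.3712 -0.4005  0.045 ]
 [ 0.3644 -0.2971  0.045 ]] [ 0.49403637 -0.3424371   0.045     ] [np.float64(0.2549), np.float64(0.1027), np.float64(0.2506), np.float64(0.1036)]
2.8900067275826937
```

Request:
arm_command(
  targets=[
    [80, 0, -45, -25, 0, 0, 0],
    [80, 0, -90.7, -51.5, 0, 0, 0],
    [80, 45, -90.7, -51.5, 0, 0, 0],
    [80, 90, -90.7, -51.5, 0, 0, 0],
    [80, 120, -90.7, -51.5, 0, 0, 0],
    [80, 134, -90.7, -51.5, 0, 0, 0],
    [80, 134, -90.7, -51.5, 0, 0, 0],
    [80, 134, -90.7, -51.5, 0, 0, 0],
  ],
  newtons=25,
)

```text
time: 5.55
ee_pos: [0.543, 0.1559, 0.1525]
eef_rot: [-0.477, 0.522, 0.477, 0.522]
ft_force: [0.3, 0.1, 1.0]
width: 0.06
```

```bash
python3 - <<'E'
from h import *
im,P=snap("wrist","w4.png")
for a,c,b in blobs(im,'blue',30):print(a,c,b,cast("wrist",c,.066,P)[0].round(4))
delta(ch([4,-52,26]),84.9);print(ch([5,-52,0]))
E
```

```text
1596 [320.2 244.5] [298 223  46  44] [0.5446 0.1557 0.066 ]
1211 [ 60.6 246.1] [ 41 225  40  42] [ 0.5277 -0.0494  0.066 ]
shift [127.1   1.9  -0.3] rot [-0.001  0.001  0.002] rows>= 3
[0.5427577  0.15596139 0.        ]
```

View pics/w4.png

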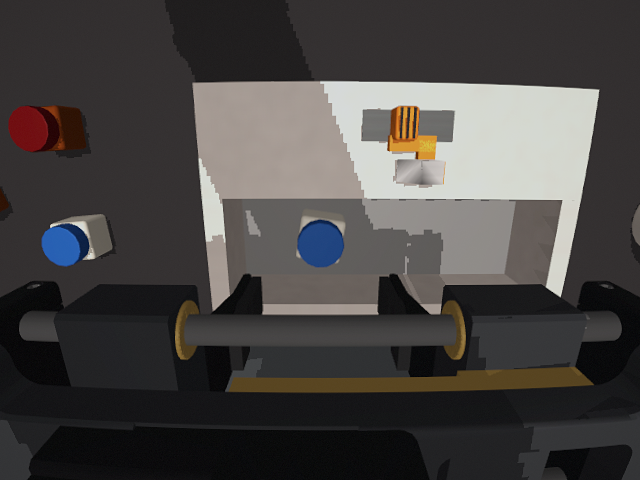

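The jar cap at (320,244) is centred between the fingers. Descend and grip.

Request:
arm_command(
  targets=[
    [80, 35, 1, 0, 0, 0, 0],
    [80, 70, 1, 0, 0, 0, 0],
    [80, 100, 1, 0, 0, 0, 0],
    [80, 120, 1, 0, 0, 0, 0],
    [80, 126, 1, 0, 0, 0, 0],
    [80, 126, 1, 0, 0, 0, 0],
    [190, 126, 1, 0, 0, 0, 0],
    [190, 126, 1, 0, 0, 0, 0],
    [190, 126, 1, 0, 0, 0, 0],
    [190, 126, 1, 0, 0, 0, 0],
  ],
  newtons=25,
)

```text
time: 6.6
ee_pos: [0.5421, 0.156, 0.0263]
eef_rot: [-0.477, 0.521, 0.477, 0.522]
ft_force: [-1.7, -0.1, 4.5]
width: 0.0377
```

Request:
arm_command(
  targets=[
    [190, 0, 0, 0, 0, 0, 0],
    [190, -30, 0, 0, 0, 0, 0],
    [190, -70, 0, 0, 0, 0, 0],
    [190, -110, 0, 0, 0, 0, 0],
    [190, -135, 0, 0, 0, 0, 0],
    [190, -135, 0, 0, 0, 0, 0],
    [190, -135, 0, 0, 0, 0, 0],
  ],
)

```text
time: 7.3
ee_pos: [0.5416, 0.1558, 0.1606]
eef_rot: [-0.477, 0.522, 0.477, 0.522]
ft_force: [-0.0, -0.1, -0.4]
width: 0.0381
```

```bash
cat >> h.py <<'E'
BO=np.array([.494,-.3425,0]);BA=np.radians(2.9)
def bk(p):
    p=np.array(p,float)/1e3;c,s=np.cos(BA),np.sin(BA)
    return BO+np.array([c*p[0]-s*p[1],s*p[0]+c*p[1],p[2]])
E
python3 - <<'E'
from h import *
print(read_state()['width'],read_state()['ee_pos'])
for a in (2.9,-177.1,182.9,92.9): delta(bk([75,0,150]),a)
E
```

```text
0.03810164149084799 [0.54156026 0.15580473 0.16056918]
shift [  10.4  -71.5 -490.1] rot [ 1.43e+00  1.00e-03 -0.00e+00] rows>= 10
shift [  10.4  -71.5 -490.1] rot [-1.711e+00  0.000e+00  1.000e-03] rows>= 12
shift [  10.4  -71.5 -490.1] rot [-1.711e+00  0.000e+00  1.000e-03] rows>= 12
shift [  10.4  -71.5 -490.1] rot [-0.14  0.    0.  ] rows>= 10
```

Gripped (width 38 mm). I'll carry it to the basket, translating clear of the cover before turning.

Request:
arm_command(
  targets=[
    [190, 0, -5, -45, 0, 0, 0],
    [190, 0, -10, -90, 0, 0, 0],
    [190, 0, -15, -135, 0, 0, 0],
    [190, 0, -20, -180, 0, 0, 0],
    [190, 0, -30, -225, 0.14, 0, 0],
    [190, 0, -40, -270, 0.28, 0, 0],
    [190, 0, -50, -315, 0.42, 0, 0],
    [190, 0, -55, -360, 0.56, 0, 0],
    [190, 0, -60, -405, 0.7, 0, 0],
    [190, 0, -66, -450, 0.84, 0, 0],
  ],
)

```text
time: 8.3
ee_pos: [0.566, -0.2998, 0.1588]
eef_rot: [-0.22, 0.672, 0.221, 0.671]
ft_force: [1.4, 0.6, -0.1]
width: 0.0379
```

```bash
python3 - <<'E'
from h import *
print(read_state()['width'],read_state()['ee_pos'])
delta(bk([75,0,150]),2.9)
E
```

```text
0.037878781306770436 [ 0.56603172 -0.29979069  0.15878199]
shift [  8.7 -33.  -20.8] rot [ 0.585 -0.002 -0.001] rows>= 4
```

Request:
arm_command(
  targets=[
    [190, 0, -15, -10, 0.14, 0, 0],
    [190, 0, -33, -20.8, 0.28, 0, 0],
    [190, 0, -33, -20.8, 0.42, 0, 0],
    [190, 0, -33, -20.8, 0.585, 0, 0],
    [190, 0, -33, -20.8, 0.585, 0, 0],
    [190, 0, -33, -20.8, 0.585, 0, 0],
    [190, 0, -33, -20.8, 0.585, 0, 0],
  ],
)

```text
time: 9.0
ee_pos: [0.5699, -0.3369, 0.1599]
eef_rot: [-0.021, 0.707, 0.021, 0.707]
ft_force: [-0.3, -0.0, -0.7]
width: 0.0378
```

```bash
python3 - <<'E'
from h import *
im,P=snap("wrist","w5.png")
print(read_state()['width'],read_state()['ee_pos'])
print(proj("wrist",[bk(q) for q in((125,50,45),(125,-50,45),(-125,-50,45),(-125,50,45))],P).round(0))
delta(bk([75,0,12]),2.9)
im,P=snap("top","t5.png")
E
```

```text
0.037634534104573125 [ 0.5699312  -0.33701189  0.16013811]
[[380. 176.]
 [374. 290.]
 [ 97. 287.]
 [ 77. 175.]]
shift [148.1  -1.7  -1.1] rot [ 0.008 -0.    -0.   ] rows>= 3
```

View pics/w5.png

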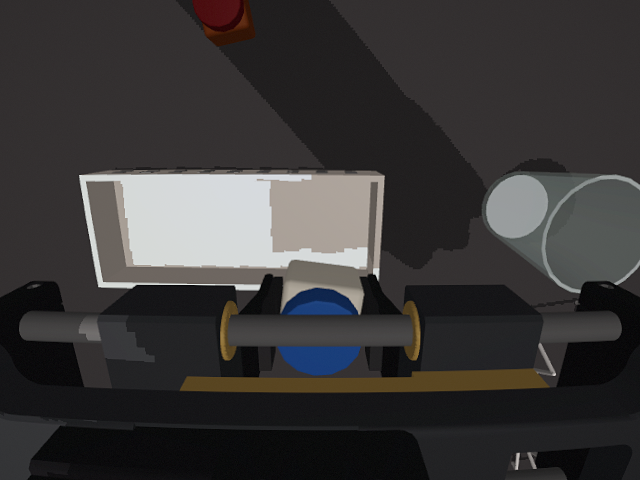

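The basket rim matches the prediction within 3 mm (corners (80,176),(384,174)). The beaker is close on the right, so I'll place at basket x=+54 instead to keep the gripper body clear.

```bash
python3 - <<'E'
from h import *
delta(bk([56,0,12]),2.9);print(read_state()['width'])
print(cast("top",[485.5,185],0), cast("top",[499,177],.11))
E
```

```text
shift [148.3  -1.5 -20.1] rot [ 0.008 -0.    -0.   ] rows>= 3
0.0376691426529319
[[ 0.75622619 -0.31141019  0.        ]] [[ 0.7538096  -0.31019696  0.11      ]]
```

Request:
arm_command(
  targets=[
    [190, 10, -1.5, -20, 0, 0, 0],
    [190, 50, -1.5, -20, 0, 0, 0],
    [190, 90, -1.5, -20, 0, 0, 0],
    [190, 120, -1.5, -20, 0, 0, 0],
    [190, 140, -1.5, -20, 0, 0, 0],
    [190, 147.5, -1.5, -20, 0, 0, 0],
    [190, 147.5, -1.5, -20, 0, 0, 0],
  ],
)

```text
time: 9.8
ee_pos: [0.5499, -0.3399, 0.0128]
eef_rot: [-0.02, 0.707, 0.02, 0.707]
ft_force: [0.1, -0.6, 0.4]
width: 0.0375
```

Request:
arm_command(
  targets=[
    [140, 0, 0, 0, 0, 0, 0],
    [140, 0, 0, 0, 0, 0, 0],
    [140, 0, 0, 0, 0, 0, 0],
    [140, -20, 0, 0, 0, 0, 0],
    [140, -60, 0, 0, 0, 0, 0],
    [100, -110, 0, 0, 0, 0, 0],
    [80, -150, 0, 0, 0, 0, 0],
    [80, -150, 0, 0, 0, 0, 0],
  ],
)

```text
time: 10.6
ee_pos: [0.5524, -0.342, 0.1696]
eef_rot: [-0.021, 0.704, 0.018, 0.71]
ft_force: [-0.3, -1.5, 0.5]
width: 0.0545
```

```bash
python3 - <<'E'
from h import *
im,P=snap("wrist","w6.png")
im,P=snap("top","t6.png")
for k,z in(('blue',.049),('red',.042)):
  for a,c,b in blobs(im,k,30):print(k,a,c,b,cast("top",c,z,P)[0].round(4))
print(read_state()['ee_pos'])
E
```

```text
blue 2560 [150.1 145.8] [114 120  73  53] [0.8479 0.5495 0.049 ]
blue 154 [390.1 223.4] [383 216  15  15] [ 0.6493 -0.0536  0.049 ]
blue 123 [505.9 264.5] [500 259  13  12] [ 0.5467 -0.3405  0.049 ]
blue 151 [395.7 272.1] [389 265  15  15] [ 0.5292 -0.0658  0.049 ]
red 94 [376.5 179.4] [369 154  18  49] [ 0.7614 -0.0219  0.042 ]
red 199 [436.1 290.9] [428 283  17  16] [ 0.4828 -0.166   0.042 ]
red 203 [395.9 311.9] [388 305  16  15] [ 0.4322 -0.066   0.042 ]
[ 0.55067787 -0.3400399   0.16416983]
```

View pics/w6.png

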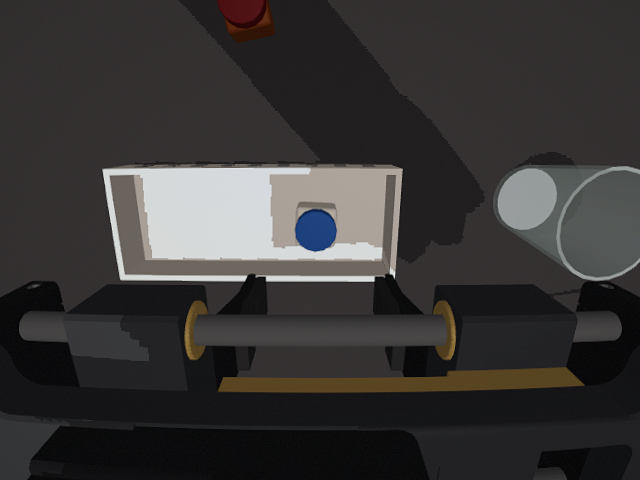

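The jar stands upright in the basket, cap at (316,230). Next is amber at (0.483,−0.166), whose flats are turned about 10°. I'll move above it and look.

```bash
python3 - <<'E'
from h import *
delta([.481,-.166,.17],98)
E
```

```text
shift [ -6.1 177.7 -59.8] rot [-1.654e+00  1.000e-03  2.000e-03] rows>= 12
```

Request:
arm_command(
  targets=[
    [80, 0, 15, -5, -0.14, 0, 0],
    [80, -5, 30, -10, -0.28, 0, 0],
    [80, -5, 45, -15, -0.42, 0, 0],
    [80, -5, 60, -20, -0.56, 0, 0],
    [80, -6, 75, -25, -0.7, 0, 0],
    [80, -6, 90, -30, -0.84, 0, 0],
    [80, -6, 105, -35, -0.98, 0, 0],
    [80, -6, 120, -40, -1.12, 0, 0],
    [80, -6, 135, -45, -1.26, 0, 0],
    [80, -6, 150, -50, -1.4, 0, 0],
  ],
)

```text
time: 11.7
ee_pos: [0.4909, -0.1918, 0.1677]
eef_rot: [-0.472, 0.527, 0.473, 0.526]
ft_force: [0.5, 0.8, 0.1]
width: 0.0597
```

```bash
python3 - <<'E'
from h import *
delta([.481,-.166,.17],98)
E
```

```text
shift [-2.3 12.6 24.6] rot [-0.248  0.    -0.002] rows>= 2
```

Request:
arm_command(
  targets=[
    [80, -2, 12.6, 24.6, -0.125, 0, 0],
    [80, -2, 12.6, 24.6, -0.248, 0, 0],
    [80, -2, 12.6, 24.6, -0.248, 0, 0],
    [80, -2, 12.6, 24.6, -0.248, 0, 0],
  ],
)

```text
time: 12.1
ee_pos: [0.4817, -0.1672, 0.1703]
eef_rot: [-0.531, 0.467, 0.532, 0.466]
ft_force: [-0.4, -0.6, 0.1]
width: 0.0595
```

```bash
python3 - <<'E'
from h import *
im,P=snap("wrist","w7.png")
for a,c,b in blobs(im,'red',200):print(a,c,b,cast("wrist",c,.046,P)[0].round(4))
cv2.imwrite("pics/w7z.png",cv2.resize(im[140:330,180:440,::-1],None,fx=3,fy=3,interpolation=cv2.INTER_CUBIC))
print(read_state()['ee_pos'],ang()[0]);delta([.482,-.166,.008],98)
E
```

```text
1497 [444.7 190.8] [422 169  45  44] [ 0.434  -0.0676  0.046 ]
1365 [320.2 233. ] [300 212  42  42] [ 0.4842 -0.1671  0.046 ]
[ 0.48184858 -0.16738587  0.17044562] 97.39920992575415
shift [162.4  -0.5   1.3] rot [-0.01   0.    -0.001] rows>= 4
```

View pics/w7z.png

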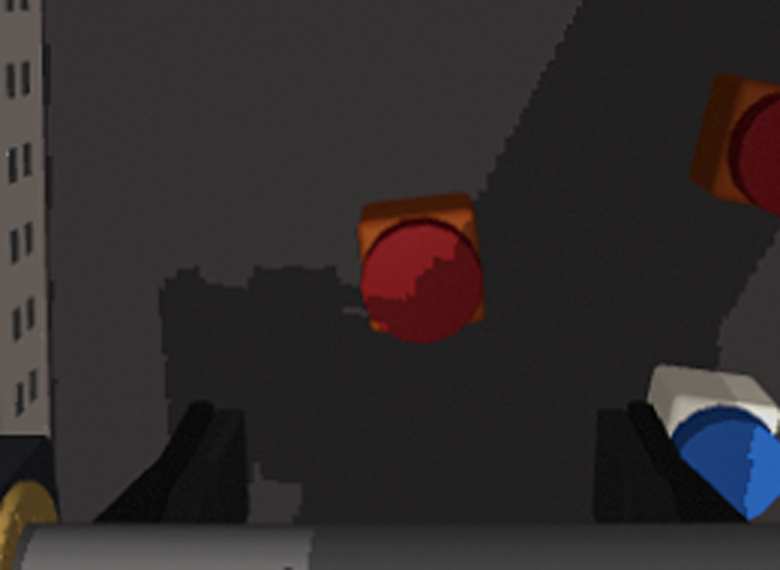

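Amber is directly below (wrist (320,233)) and turned about 6–7° more. Correct the yaw, descend and grip.

Request:
arm_command(
  targets=[
    [80, 40, -1.5, 0.5, -0.11, 0, 0],
    [80, 85, -1.5, 0.5, -0.11, 0, 0],
    [80, 125, -1.5, 0.5, -0.11, 0, 0],
    [80, 150, -1.5, 0.5, -0.11, 0, 0],
    [80, 162, -1.5, 0.5, -0.11, 0, 0],
    [80, 162, -1.5, 0.5, -0.11, 0, 0],
    [190, 162, -1.5, 0.5, -0.11, 0, 0],
    [190, 162, -1.5, 0.5, -0.11, 0, 0],
    [190, 162, -1.5, 0.5, -0.11, 0, 0],
    [190, 162, -1.5, 0.5, -0.11, 0, 0],
  ],
  newtons=25,
)

```text
time: 13.15
ee_pos: [0.4842, -0.1663, 0.0098]
eef_rot: [0.557, -0.435, -0.557, -0.436]
ft_force: [-0.6, 1.7, 6.5]
width: 0.036
```

Request:
arm_command(
  targets=[
    [190, 0, 0, 0, 0, 0, 0],
    [190, -30, 0, 0, 0, 0, 0],
    [190, -70, 0, 0, 0, 0, 0],
    [190, -110, 0, 0, 0, 0, 0],
    [190, -150, 0, 0, 0, 0, 0],
    [190, -170, 0, 0, 0, 0, 0],
    [190, -170, 0, 0, 0, 0, 0],
    [190, -170, 0, 0, 0, 0, 0],
  ],
)

```text
time: 13.95
ee_pos: [0.4834, -0.1662, 0.1787]
eef_rot: [-0.557, 0.435, 0.557, 0.436]
ft_force: [-0.4, 0.1, -0.6]
width: 0.0361
```

```bash
python3 - <<'E'
from h import *
print(read_state()['width'],read_state()['ee_pos']);delta(ch([4,60,170]),84.9)
E
```

```text
0.03610538674961946 [ 0.4834083  -0.1661731   0.17867882]
shift [   8.9 -170.8  404.6] rot [0.332 0.    0.   ] rows>= 9
```

Request:
arm_command(
  targets=[
    [190, 0, -18, 42, 0.05, 0, 0],
    [190, 0, -36, 85, 0.1, 0, 0],
    [190, 0, -54, 128, 0.15, 0, 0],
    [190, 0, -72, 170, 0.2, 0, 0],
    [190, 0, -90, 213, 0.25, 0, 0],
    [190, 0, -108, 256, 0.3, 0, 0],
    [190, 0, -126, 299, 0.332, 0, 0],
    [190, 0, -144, 342, 0.332, 0, 0],
    [190, 0, -162, 385, 0.332, 0, 0],
    [190, 0, -170.8, 404.6, 0.332, 0, 0],
  ],
)

```text
time: 14.95
ee_pos: [0.55, 0.2724, 0.1763]
eef_rot: [-0.478, 0.521, 0.479, 0.52]
ft_force: [-0.3, 0.7, -0.8]
width: 0.0358
```

Request:
arm_command(
  targets=[
    [190, 0, 0, 0, 0, 0, 0],
    [190, 0, 0, 0, 0, 0, 0],
  ],
)

```text
time: 15.15
ee_pos: [0.5512, 0.2667, 0.177]
eef_rot: [-0.477, 0.523, 0.477, 0.52]
ft_force: [0.9, -1.1, -2.0]
width: 0.0357
```

```bash
python3 - <<'E'
from h import *
im,P=snap("wrist","w8.png")
print(read_state()['width'],read_state()['ee_pos']);delta(ch([4,60,31]),84.9)
E
```

```text
0.035790163810131136 [0.55160849 0.26587552 0.1776012 ]
shift [146.6  -0.2   2. ] rot [-0.001 -0.002 -0.002] rows>= 3
```

View pics/w8.png

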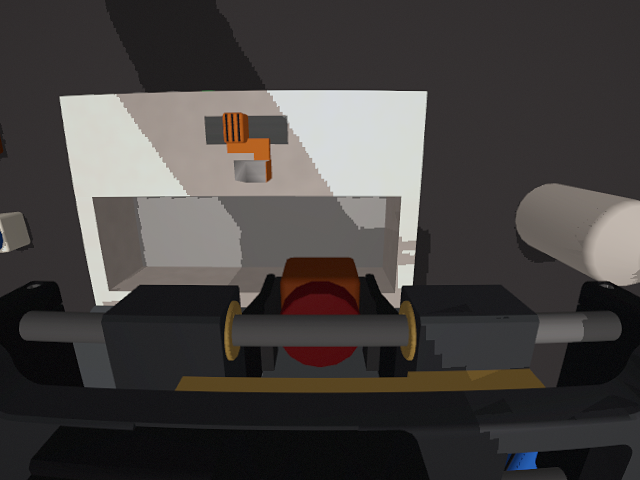

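Jar held square over the empty cavity (jar at (320,310)). Lower, release, rise.

Request:
arm_command(
  targets=[
    [190, 40, 0, 1, 0, 0, 0],
    [190, 85, 0, 1, 0, 0, 0],
    [190, 120, 0, 1, 0, 0, 0],
    [190, 138, 0, 1, 0, 0, 0],
    [190, 146, 0, 1, 0, 0, 0],
    [190, 146, 0, 1, 0, 0, 0],
    [190, 146, 0, 1, 0, 0, 0],
  ],
)

```text
time: 15.9
ee_pos: [0.5528, 0.2682, 0.0343]
eef_rot: [-0.477, 0.521, 0.477, 0.522]
ft_force: [0.1, 0.3, -1.1]
width: 0.0361
```

Request:
arm_command(
  targets=[
    [120, 0, 0, 0, 0, 0, 0],
    [120, 0, 0, 0, 0, 0, 0],
    [120, 0, 0, 0, 0, 0, 0],
    [120, -20, 0, 0, 0, 0, 0],
    [120, -60, 0, 0, 0, 0, 0],
    [100, -110, 0, 0, 0, 0, 0],
    [80, -145, 0, 0, 0, 0, 0],
    [80, -145, 0, 0, 0, 0, 0],
    [80, -145, 0, 0, 0, 0, 0],
  ],
)

```text
time: 16.8
ee_pos: [0.5523, 0.2688, 0.1789]
eef_rot: [-0.477, 0.521, 0.477, 0.522]
ft_force: [-0.6, -0.2, -0.9]
width: 0.0589
```

```bash
python3 - <<'E'
from h import *
im,P=snap("wrist","w9.png")
im2,P2=snap("top","t9.png")
for k,z in(('blue',.044),('red',.042)):
  for a,c,b in blobs(im2,k,30):print(k,a,c,b,cast("top",c,z,P2)[0].round(4))
delta([.432,-.066,.17],84.9)
E
```

```text
blue 2562 [150.1 145.8] [114 120  73  53] [0.8493 0.5513 0.044 ]
blue 155 [390.1 223.3] [383 216  15  15] [ 0.6502 -0.0542  0.044 ]
blue 131 [506.  264.5] [500 259  13  12] [ 0.5469 -0.3425  0.044 ]
blue 151 [395.7 272.1] [389 265  15  15] [ 0.5293 -0.0664  0.044 ]
red 90 [376.9 177.5] [369 154  18  49] [ 0.7662 -0.023   0.042 ]
red 207 [395.9 311.8] [388 304  16  16] [ 0.4324 -0.066   0.042 ]
shift [   7.3   89.3 -343.5] rot [ 0.    -0.001 -0.001] rows>= 8
```

View pics/w9.png

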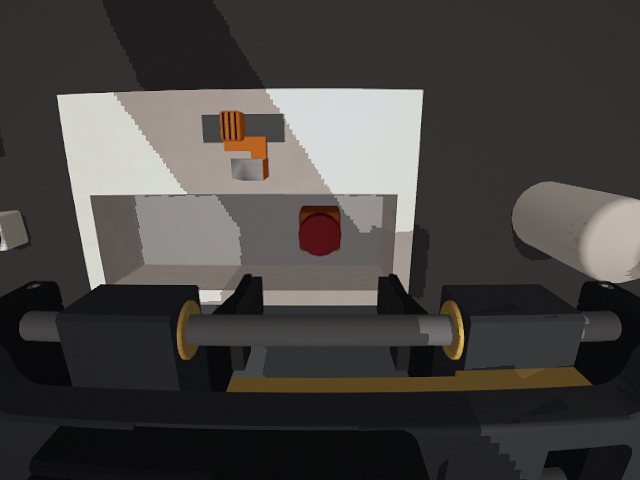

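The amber jar stands upright in the chamber (cap (320,235)). Next is the second amber.

Request:
arm_command(
  targets=[
    [80, 0, 11, -43, 0, 0, 0],
    [80, 0, 22, -86, 0, 0, 0],
    [80, 0, 33, -129, 0, 0, 0],
    [80, 0, 44, -172, 0, 0, 0],
    [80, 0, 56, -215, 0, 0, 0],
    [80, 0, 67, -258, 0, 0, 0],
    [80, 0, 78, -300, 0, 0, 0],
    [80, 7, 89, -343, 0, 0, 0],
    [80, 7, 89, -343, 0, 0, 0],
    [80, 7, 89, -343, 0, 0, 0],
  ],
)

```text
time: 17.9
ee_pos: [0.4321, -0.0657, 0.1701]
eef_rot: [-0.476, 0.523, 0.477, 0.522]
ft_force: [0.4, -0.1, 0.5]
width: 0.0598
```

Request:
arm_command(
  targets=[
    [80, 0, 0, 0, 0, 0, 0],
    [80, 0, 0, 0, 0, 0, 0],
  ],
)

```text
time: 18.1
ee_pos: [0.4331, -0.0642, 0.1707]
eef_rot: [-0.478, 0.521, 0.478, 0.521]
ft_force: [0.1, 0.5, 0.3]
width: 0.0595
```

```bash
python3 - <<'E'
from h import *
im,P=snap("wrist","w10.png")
for a,c,b in blobs(im,'red',200):print(a,c,b,cast("wrist",c,.046,P)[0].round(4))
cv2.imwrite("pics/w10z.png",cv2.resize(im[140:330,180:440,::-1],None,fx=3,fy=3,interpolation=cv2.INTER_CUBIC))
print(read_state()['ee_pos'],ang()[0]);delta([.4325,-.0665,.008],84.9)
E
```

```text
1375 [318.2 230.6] [298 209  41  43] [ 0.4335 -0.0661  0.046 ]
[ 0.43313091 -0.06427843  0.17077144] 85.021922747233
shift [162.8   0.3  -2.2] rot [ 0.002 -0.    -0.001] rows>= 4
```

View pics/w10z.png

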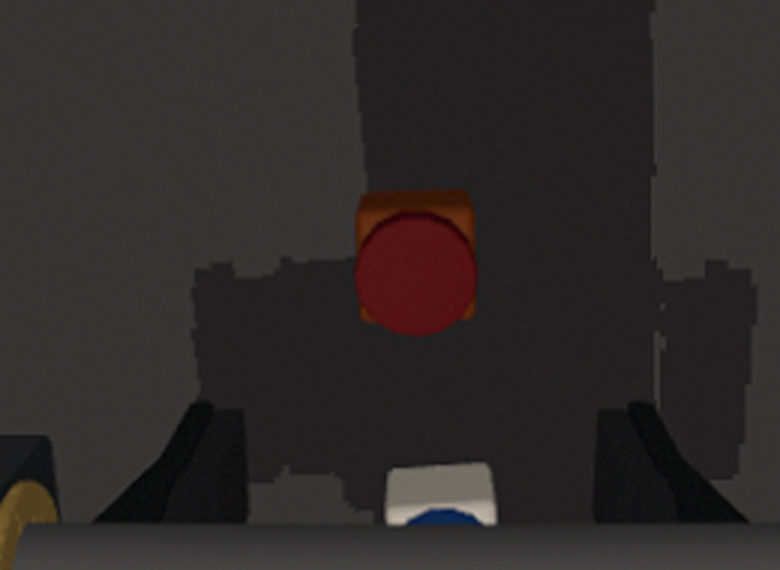

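Aligned with the jaws. Descend and grip.

Request:
arm_command(
  targets=[
    [80, 40, 0, -1.5, 0, 0, 0],
    [80, 85, 0, -1.5, 0, 0, 0],
    [80, 125, 0, -1.5, 0, 0, 0],
    [80, 150, 0, -1.5, 0, 0, 0],
    [80, 161, 0, -1.5, 0, 0, 0],
    [80, 161, 0, -1.5, 0, 0, 0],
    [190, 161, 0, -1.5, 0, 0, 0],
    [190, 161, 0, -1.5, 0, 0, 0],
    [190, 161, 0, -1.5, 0, 0, 0],
    [190, 161, 0, -1.5, 0, 0, 0],
  ],
  newtons=25,
)

```text
time: 19.15
ee_pos: [0.4334, -0.0666, 0.0108]
eef_rot: [-0.478, 0.521, 0.477, 0.522]
ft_force: [0.0, 0.6, 6.7]
width: 0.0362
```

Request:
arm_command(
  targets=[
    [190, 0, 0, 0, 0, 0, 0],
    [190, -30, 0, 0, 0, 0, 0],
    [190, -70, 0, 0, 0, 0, 0],
    [190, -110, 0, 0, 0, 0, 0],
    [190, -150, 0, 0, 0, 0, 0],
    [190, -170, 0, 0, 0, 0, 0],
    [190, -170, 0, 0, 0, 0, 0],
    [190, -170, 0, 0, 0, 0, 0],
  ],
)

```text
time: 19.95
ee_pos: [0.4326, -0.0667, 0.1797]
eef_rot: [-0.477, 0.522, 0.477, 0.522]
ft_force: [0.3, 0.2, -2.1]
width: 0.0362
```

```bash
python3 - <<'E'
from h import *
print(read_state()['width'],read_state()['ee_pos']);delta(ch([4,-60,170]),84.9)
E
```

```text
0.03621136897827048 [ 0.43259799 -0.06667679  0.17969243]
shift [  9.8 -89.  223.5] rot [0. 0. 0.] rows>= 5
```

Request:
arm_command(
  targets=[
    [190, 0, -18, 43, 0, 0, 0],
    [190, 0, -35, 86, 0, 0, 0],
    [190, 0, -52, 129, 0, 0, 0],
    [190, 0, -70, 172, 0, 0, 0],
    [190, 0, -84, 210, 0, 0, 0],
    [190, 0, -89, 223.5, 0, 0, 0],
    [190, 0, -89, 223.5, 0, 0, 0],
    [190, 0, -89, 223.5, 0, 0, 0],
    [190, 0, -89, 223.5, 0, 0, 0],
  ],
)

```text
time: 20.85
ee_pos: [0.5408, 0.146, 0.1796]
eef_rot: [-0.477, 0.523, 0.477, 0.522]
ft_force: [0.4, 0.7, -1.3]
width: 0.0358
```

```bash
python3 - <<'E'
from h import *
im,P=snap("wrist","w11.png")
print(read_state()['width'],read_state()['ee_pos']);delta(ch([4,-60,31]),84.9)
E
```

```text
0.03559199875206452 [0.54098375 0.14624925 0.17991404]
shift [1.489e+02 1.000e-01 1.900e+00] rot [-0.002 -0.    -0.   ] rows>= 3
```

View pics/w11.png

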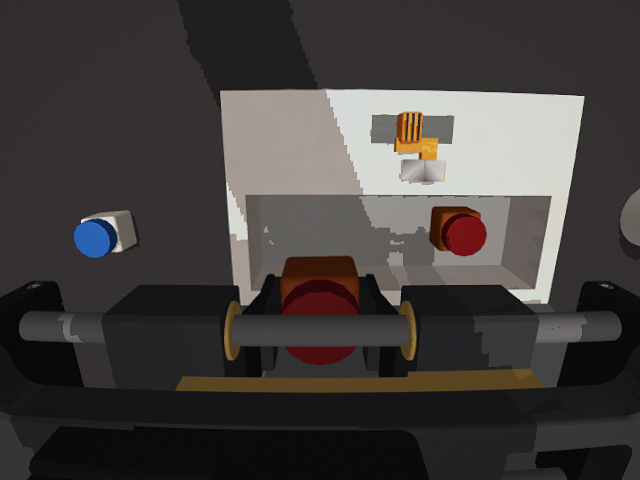

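Held at (320,310), with the first amber upright at (463,232). Lower and release.

Request:
arm_command(
  targets=[
    [190, 40, 0, 1, 0, 0, 0],
    [190, 85, 0, 1, 0, 0, 0],
    [190, 120, 0, 1, 0, 0, 0],
    [190, 140, 0, 1, 0, 0, 0],
    [190, 148.5, 0, 1, 0, 0, 0],
    [190, 148.5, 0, 1, 0, 0, 0],
    [190, 148.5, 0, 1, 0, 0, 0],
  ],
)

```text
time: 21.6
ee_pos: [0.5419, 0.1486, 0.0325]
eef_rot: [-0.477, 0.521, 0.477, 0.522]
ft_force: [-0.1, 0.3, -0.4]
width: 0.0361
```

Request:
arm_command(
  targets=[
    [120, 0, 0, 0, 0, 0, 0],
    [120, 0, 0, 0, 0, 0, 0],
    [120, 0, 0, 0, 0, 0, 0],
    [120, -20, 0, 0, 0, 0, 0],
    [120, -60, 0, 0, 0, 0, 0],
    [100, -110, 0, 0, 0, 0, 0],
    [80, -145, 0, 0, 0, 0, 0],
    [80, -145, 0, 0, 0, 0, 0],
    [80, -145, 0, 0, 0, 0, 0],
  ],
)

```text
time: 22.5
ee_pos: [0.5417, 0.1492, 0.1772]
eef_rot: [-0.477, 0.521, 0.477, 0.522]
ft_force: [-0.1, 0.6, -1.8]
width: 0.0589
```

```bash
python3 - <<'E'
from h import *
im,P=snap("wrist","w12.png")
im2,P2=snap("top","t12.png")
for k,z in(('blue',.044),('red',.042)):
  for a,c,b in blobs(im2,k,30):print(k,a,c,b,cast("top",c,z,P2)[0].round(4))
delta([.528,-.066,.17],90)
E
```

```text
blue 2560 [150.1 145.8] [114 120  73  53] [0.8493 0.5513 0.044 ]
blue 155 [390.1 223.3] [383 216  15  15] [ 0.6502 -0.0542  0.044 ]
blue 130 [506.1 264.4] [500 259  13  12] [ 0.5471 -0.3428  0.044 ]
blue 151 [395.7 272.1] [389 265  15  15] [ 0.5293 -0.0664  0.044 ]
red 77 [376. 179.] [369 154  18  49] [ 0.7624 -0.0207  0.042 ]
shift [   5.5   -6.4 -215.1] rot [-0.089 -0.001 -0.002] rows>= 5
```

View pics/w12.png

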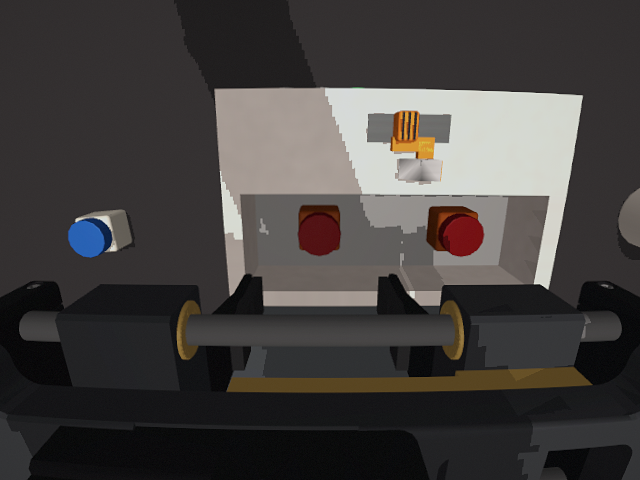

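Both ambers stand in the cavity ((320,233), (461,234)). Now white at (0.529,−0.066).

Request:
arm_command(
  targets=[
    [80, 0, -1, -43, 0, 0, 0],
    [80, 0, -2, -86, -0.03, 0, 0],
    [80, 0, -4, -129, -0.06, 0, 0],
    [80, 0, -5, -172, -0.089, 0, 0],
    [80, 5, -6, -205, -0.089, 0, 0],
    [80, 5, -6.4, -215, -0.089, 0, 0],
    [80, 5, -6.4, -215, -0.089, 0, 0],
    [80, 5, -6.4, -215, -0.089, 0, 0],
    [80, 5, -6.4, -215, -0.089, 0, 0],
  ],
)

```text
time: 23.5
ee_pos: [0.5288, -0.0639, 0.1712]
eef_rot: [-0.5, 0.499, 0.501, 0.499]
ft_force: [0.1, 0.1, -0.8]
width: 0.0596
```

```bash
python3 - <<'E'
from h import *
im,P=snap("wrist","w13.png")
for a,c,b in blobs(im,'blue',200):print(a,c,b,cast("wrist",c,.046,P)[0].round(4))
cv2.imwrite("pics/w13z.png",cv2.resize(im[140:330,180:440,::-1],None,fx=3,fy=3,interpolation=cv2.INTER_CUBIC))
print(read_state()['ee_pos'],ang()[0]);delta([.5295,-.0665,.008],90)
E
```

```text
1252 [318.  233.6] [298 215  41  39] [ 0.5321 -0.0659  0.046 ]
969 [ 18.  253.7] [  1 235  35  38] [ 0.5521 -0.3475  0.046 ]
705 [330.6 356.6] [313 346  36  24] [ 0.6564 -0.0534  0.046 ]
[ 0.52882991 -0.06402126  0.17130801] 90.15533438155104
shift [163.3  -0.7  -2.5] rot [ 0.003  0.    -0.   ] rows>= 4
```

View pics/w13z.png

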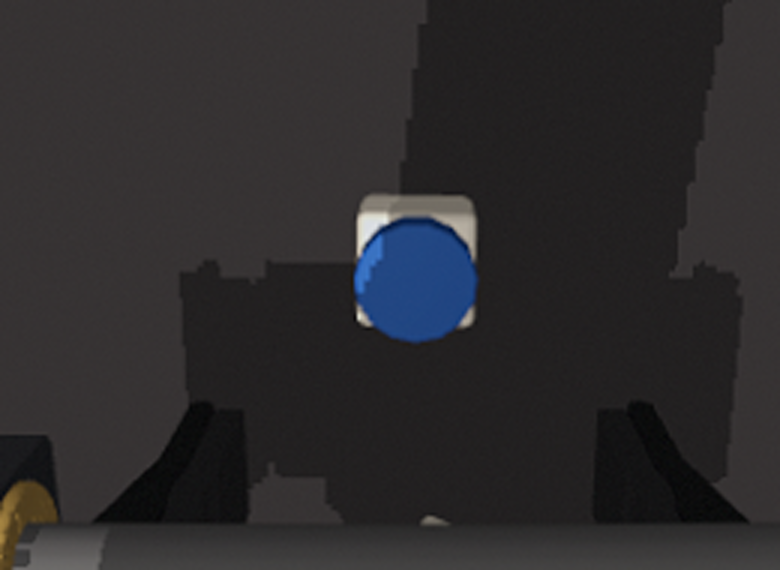

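Aligned; descend and grip.

Request:
arm_command(
  targets=[
    [80, 40, -2, -2, 0, 0, 0],
    [80, 85, -2, -2, 0, 0, 0],
    [80, 125, -2, -2, 0, 0, 0],
    [80, 150, -2, -2, 0, 0, 0],
    [80, 162, -2, -2, 0, 0, 0],
    [80, 162, -2, -2, 0, 0, 0],
    [190, 162, -2, -2, 0, 0, 0],
    [190, 162, -2, -2, 0, 0, 0],
    [190, 162, -2, -2, 0, 0, 0],
    [190, 162, -2, -2, 0, 0, 0],
  ],
  newtons=25,
)

```text
time: 24.55
ee_pos: [0.5312, -0.0675, 0.0104]
eef_rot: [-0.5, 0.499, 0.5, 0.5]
ft_force: [-0.1, 1.1, 6.3]
width: 0.0359
```

Request:
arm_command(
  targets=[
    [190, 0, 0, 0, 0, 0, 0],
    [190, -30, 0, 0, 0, 0, 0],
    [190, -70, 0, 0, 0, 0, 0],
    [190, -110, 0, 0, 0, 0, 0],
    [190, -130, 0, 0, 0, 0, 0],
    [190, -130, 0, 0, 0, 0, 0],
    [190, -130, 0, 0, 0, 0, 0],
  ],
)

```text
time: 25.25
ee_pos: [0.5305, -0.0676, 0.1392]
eef_rot: [-0.5, 0.5, 0.5, 0.5]
ft_force: [-0.1, 0.3, -1.3]
width: 0.0359
```

```bash
python3 - <<'E'
from h import *
print(read_state()['width'],read_state()['ee_pos']);delta(bk([-12,0,140]),2.9)
E
```

```text
0.03587082157387949 [ 0.5304556  -0.06763652  0.1392024 ]
shift [  -0.9   48.5 -275.5] rot [ 1.52  0.   -0.  ] rows>= 11
```

Request:
arm_command(
  targets=[
    [190, 0, 4, -25, 0.14, 0, 0],
    [190, 0, 8, -50, 0.28, 0, 0],
    [190, 0, 13, -75, 0.42, 0, 0],
    [190, 0, 18, -100, 0.56, 0, 0],
    [190, 0, 22, -125, 0.7, 0, 0],
    [190, 0, 27, -150, 0.84, 0, 0],
    [190, 0, 32, -180, 0.98, 0, 0],
    [190, 0, 37, -210, 1.12, 0, 0],
    [190, 0, 43, -245, 1.26, 0, 0],
    [190, 0, 48, -275.5, 1.4, 0, 0],
  ],
)

```text
time: 26.25
ee_pos: [0.4813, -0.3445, 0.1378]
eef_rot: [-0.058, 0.706, 0.058, 0.704]
ft_force: [-0.3, -0.5, -0.4]
width: 0.0358
```

```bash
python3 - <<'E'
from h import *
print(read_state()['width'],read_state()['ee_pos']);delta(bk([-12,0,140]),2.9)
E
```

```text
0.03582423380658649 [ 0.48130652 -0.34450826  0.13777918]
shift [-2.2  1.3  0.9] rot [ 0.114 -0.002 -0.001] rows>= 1
```

Request:
arm_command(
  targets=[
    [190, 0, 1.3, 2, 0.114, 0, 0],
    [190, 0, 1.3, 2, 0.114, 0, 0],
    [190, 0, 1.3, 2, 0.114, 0, 0],
    [190, 0, 1.3, 2, 0.114, 0, 0],
  ],
)

```text
time: 26.65
ee_pos: [0.4845, -0.3406, 0.1388]
eef_rot: [-0.021, 0.707, 0.022, 0.706]
ft_force: [0.8, 0.5, -0.4]
width: 0.0357
```

```bash
python3 - <<'E'
from h import *
im,P=snap("wrist","w14.png")
print(read_state()['width'],read_state()['ee_pos']);delta(bk([-11,0,16]),2.9)
E
```

```text
0.03629404464036411 [ 0.48460442 -0.34075195  0.13908315]
shift [123.1  -2.3  -1.7] rot [ 0.01  -0.    -0.001] rows>= 3
```

View pics/w14.png

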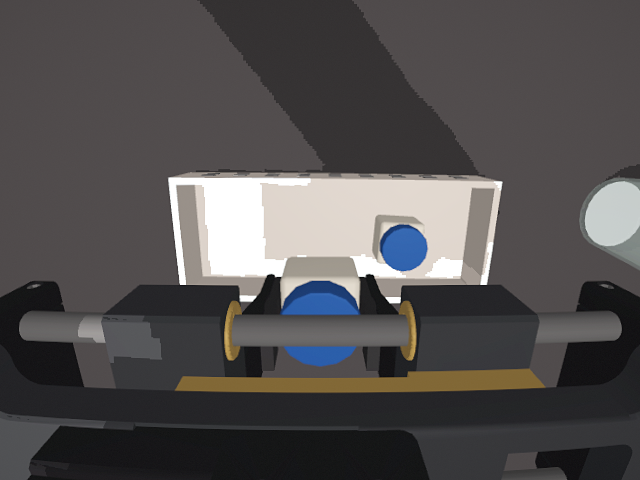

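Jar held over the basket middle, first white at (404,247). Lower and release.

Request:
arm_command(
  targets=[
    [190, 35, -1.5, -1.5, 0, 0, 0],
    [190, 75, -1.5, -1.5, 0, 0, 0],
    [190, 105, -1.5, -1.5, 0, 0, 0],
    [190, 118, -1.5, -1.5, 0, 0, 0],
    [190, 123, -1.5, -1.5, 0, 0, 0],
    [190, 123, -1.5, -1.5, 0, 0, 0],
    [190, 123, -1.5, -1.5, 0, 0, 0],
  ],
)

```text
time: 27.4
ee_pos: [0.4839, -0.3438, 0.018]
eef_rot: [-0.021, 0.706, 0.02, 0.708]
ft_force: [0.0, 1.1, -0.7]
width: 0.0362
```

Request:
arm_command(
  targets=[
    [140, 0, 0, 0, 0, 0, 0],
    [140, 0, 0, 0, 0, 0, 0],
    [140, 0, 0, 0, 0, 0, 0],
    [140, -20, 0, 0, 0, 0, 0],
    [140, -60, 0, 0, 0, 0, 0],
    [100, -110, 0, 0, 0, 0, 0],
    [80, -150, 0, 0, 0, 0, 0],
    [80, -150, 0, 0, 0, 0, 0],
    [80, -150, 0, 0, 0, 0, 0],
  ],
)

```text
time: 28.3
ee_pos: [0.4835, -0.3433, 0.1674]
eef_rot: [-0.02, 0.706, 0.02, 0.708]
ft_force: [-0.0, 0.9, -0.7]
width: 0.0578
```

```bash
python3 - <<'E'
from h import *
im,P=snap("wrist","w15.png")
im2,P2=snap("top","t15.png")
for k,z in(('blue',.044),):
  for a,c,b in blobs(im2,k,30):print(k,a,c,b,cast("top",c,z,P2)[0].round(4))
delta([.648,-.054,.17],65)
delta([.648,-.054,.17],-25)
cv2.imwrite("pics/t15z.png",cv2.resize(im2[200:300,340:460,::-1],None,fx=5,fy=5,interpolation=cv2.INTER_CUBIC))
E
```

```text
blue 2558 [150.1 145.8] [114 120  73  53] [0.8493 0.5513 0.044 ]
blue 155 [390.1 223.3] [383 216  15  15] [ 0.6502 -0.0542  0.044 ]
blue 124 [505.9 264.4] [500 259  13  12] [ 0.5471 -0.3423  0.044 ]
blue 123 [507.7 290.8] [502 285  12  13] [ 0.4818 -0.3447  0.044 ]
shift [ -4.5 278.8 181.6] rot [-1.077e+00 -1.000e-03 -2.000e-03] rows>= 8
shift [ -4.5 278.8 181.6] rot [ 0.493 -0.001 -0.001] rows>= 7
```

View pics/w15.png

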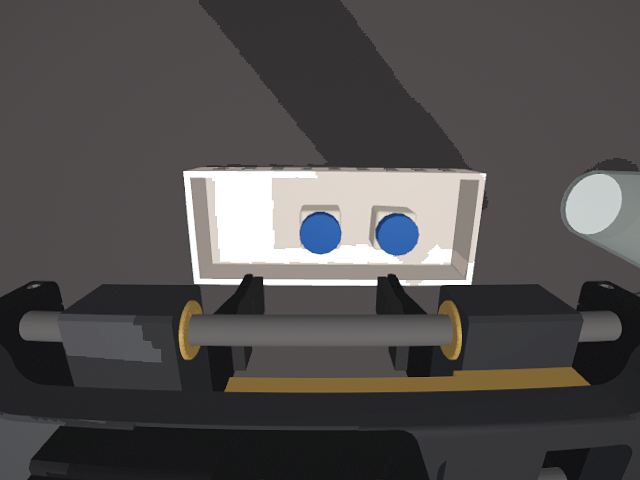

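View pics/t15z.png

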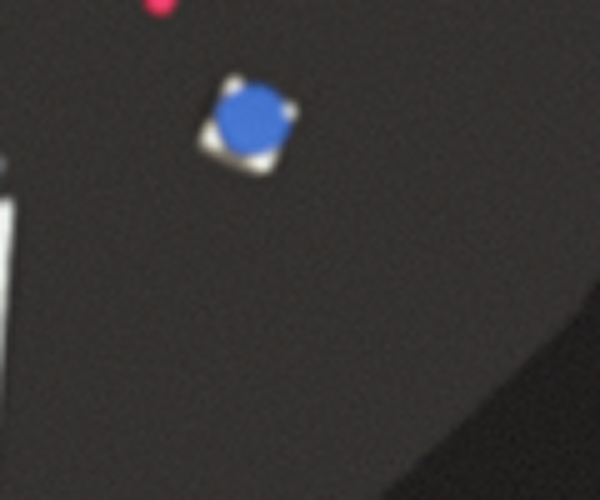

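Two whites stand in the basket ((320,232),(398,234)). The last white's flats are at about −24°; go above it with jaws at that angle.

Request:
arm_command(
  targets=[
    [80, 0, 40, 26, 0.07, 0, 0],
    [80, 0, 80, 52, 0.14, 0, 0],
    [80, 0, 120, 78, 0.21, 0, 0],
    [80, 0, 160, 104, 0.28, 0, 0],
    [80, 0, 200, 130, 0.35, 0, 0],
    [80, 0, 240, 156, 0.42, 0, 0],
    [80, -3, 278, 181, 0.475, 0, 0],
    [80, -3, 278, 181, 0.475, 0, 0],
    [80, -3, 278, 181, 0.475, 0, 0],
    [80, -3, 278, 181, 0.475, 0, 0],
  ],
)

```text
time: 29.4
ee_pos: [0.647, -0.0569, 0.1686]
eef_rot: [0.147, 0.692, -0.148, 0.691]
ft_force: [0.3, -0.2, 0.0]
width: 0.0598
```

```bash
python3 - <<'E'
from h import *
im,P=snap("wrist","w16.png")
for a,c,b in blobs(im,'blue',200):print(a,c,b,cast("wrist",c,.046,P)[0].round(4))
cv2.imwrite("pics/w16z.png",cv2.resize(im[140:330,180:440,::-1],None,fx=3,fy=3,interpolation=cv2.INTER_CUBIC))
print(read_state()['ee_pos'],ang()[0]);delta([.651,-.0545,.008],-24)
E
```

```text
1315 [323.1 224.9] [303 205  41  41] [ 0.6526 -0.0533  0.046 ]
[ 0.6470279  -0.05718363  0.16897736] -24.074346499819207
shift [161.    4.2   2.7] rot [-0.001 -0.001  0.001] rows>= 4
```

View pics/w16z.png

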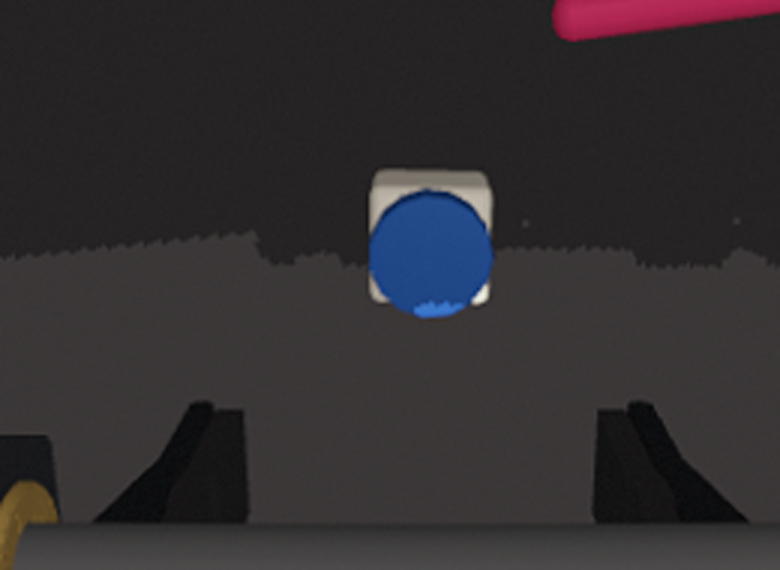

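Aligned. Descend and grip.

Request:
arm_command(
  targets=[
    [80, 40, 4.5, 3, 0, 0, 0],
    [80, 85, 4.5, 3, 0, 0, 0],
    [80, 125, 4.5, 3, 0, 0, 0],
    [80, 150, 4.5, 3, 0, 0, 0],
    [80, 160, 4.5, 3, 0, 0, 0],
    [80, 160, 4.5, 3, 0, 0, 0],
    [190, 160, 4.5, 3, 0, 0, 0],
    [190, 160, 4.5, 3, 0, 0, 0],
    [190, 160, 4.5, 3, 0, 0, 0],
    [190, 160, 4.5, 3, 0, 0, 0],
  ],
  newtons=25,
)

```text
time: 30.45
ee_pos: [0.6529, -0.0524, 0.0104]
eef_rot: [0.147, 0.691, -0.146, 0.692]
ft_force: [1.0, -0.8, 8.4]
width: 0.0358
```

Request:
arm_command(
  targets=[
    [190, 0, 0, 0, 0, 0, 0],
    [190, -30, 0, 0, 0, 0, 0],
    [190, -70, 0, 0, 0, 0, 0],
    [190, -110, 0, 0, 0, 0, 0],
    [190, -130, 0, 0, 0, 0, 0],
    [190, -130, 0, 0, 0, 0, 0],
    [190, -130, 0, 0, 0, 0, 0],
  ],
)

```text
time: 31.15
ee_pos: [0.6523, -0.0523, 0.1392]
eef_rot: [0.147, 0.692, -0.147, 0.692]
ft_force: [-0.2, 0.4, -1.4]
width: 0.0354
```

```bash
python3 - <<'E'
from h import *
print(read_state()['width'],read_state()['ee_pos']);delta(bk([-77,0,140]),2.9)
E
```

```text
0.035427105219162175 [ 0.65233787 -0.05227368  0.13921554]
shift [  -0.9 -364.3  -95.6] rot [-0.468 -0.    -0.   ] rows>= 8
```

Request:
arm_command(
  targets=[
    [190, 0, -42, -11, -0.06, 0, 0],
    [190, 0, -84, -22, -0.12, 0, 0],
    [190, 0, -126, -33, -0.18, 0, 0],
    [190, 0, -168, -44, -0.24, 0, 0],
    [190, 0, -210, -55, -0.3, 0, 0],
    [190, 0, -252, -66, -0.36, 0, 0],
    [190, 0, -294, -77, -0.42, 0, 0],
    [190, 0, -336, -88, -0.468, 0, 0],
    [190, 0, -364, -95.6, -0.468, 0, 0],
    [190, 0, -364, -95.6, -0.468, 0, 0],
  ],
)

```text
time: 32.15
ee_pos: [0.4132, -0.3495, 0.1385]
eef_rot: [-0.015, 0.708, 0.015, 0.706]
ft_force: [0.3, 0.0, -0.8]
width: 0.0359
```

Request:
arm_command(
  targets=[
    [190, 0, 0, 0, 0, 0, 0],
    [190, 0, 0, 0, 0, 0, 0],
    [190, 0, 0, 0, 0, 0, 0],
  ],
)

```text
time: 32.45
ee_pos: [0.4182, -0.345, 0.139]
eef_rot: [-0.018, 0.707, 0.019, 0.707]
ft_force: [0.5, 0.1, 0.3]
width: 0.0356
```

```bash
python3 - <<'E'
from h import *
im,P=snap("wrist","w17.png")
print(read_state()['width'],read_state()['ee_pos']);delta(bk([-77,0,16]),2.9)
E
```

```text
0.03573037322273602 [ 0.41810301 -0.34528018  0.13914712]
shift [123.1  -1.1  -1. ] rot [ 0.001 -0.    -0.   ] rows>= 3
```

View pics/w17.png

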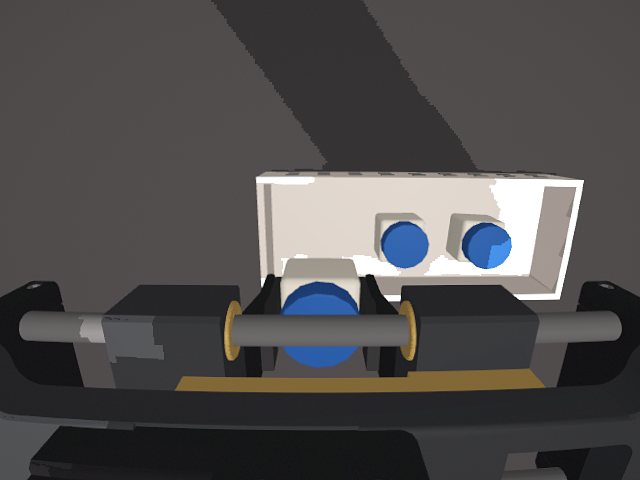

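Held at (320,310). The left finger would sit close to the basket's end wall, so I'll shift 5 mm towards the middle before lowering.

Request:
arm_command(
  targets=[
    [190, 20, -1, 4, 0, 0, 0],
    [190, 50, -1, 4, 0, 0, 0],
    [190, 85, -1, 4, 0, 0, 0],
    [190, 110, -1, 4, 0, 0, 0],
    [190, 123, -1, 4, 0, 0, 0],
    [190, 123, -1, 4, 0, 0, 0],
    [190, 123, -1, 4, 0, 0, 0],
  ],
)

```text
time: 33.2
ee_pos: [0.4219, -0.3472, 0.0169]
eef_rot: [-0.018, 0.707, 0.018, 0.707]
ft_force: [-0.3, -0.3, 0.0]
width: 0.0359
```

Request:
arm_command(
  targets=[
    [140, 0, 0, 0, 0, 0, 0],
    [140, 0, 0, 0, 0, 0, 0],
    [140, 0, 0, 0, 0, 0, 0],
    [140, -20, 0, 0, 0, 0, 0],
    [140, -60, 0, 0, 0, 0, 0],
    [140, -110, 0, 0, 0, 0, 0],
    [140, -150, 0, 0, 0, 0, 0],
    [140, -180, 0, 0, 0, 0, 0],
    [140, -180, 0, 0, 0, 0, 0],
  ],
)

```text
time: 34.1
ee_pos: [0.423, -0.3485, 0.2007]
eef_rot: [-0.018, 0.705, 0.017, 0.709]
ft_force: [0.3, -0.2, -0.2]
width: 0.0392
```

```bash
python3 - <<'E'
from h import *
im,P=snap("wrist","w18.png")
im2,P2=snap("top","t18.png")
for k,z in(('blue',.044),('red',.06)):
  for a,c,b in blobs(im2,k,30):print(k,a,c,b,cast("top",c,z,P2)[0].round(4))
snap("scene","s18.png")
E
```

```text
blue 2559 [150.1 145.8] [114 120  73  53] [0.8493 0.5513 0.044 ]
blue 122 [505.8 264.4] [500 259  13  12] [ 0.5471 -0.342   0.044 ]
blue 123 [507.7 290.8] [502 285  12  13] [ 0.4818 -0.3447  0.044 ]
blue 122 [510.1 316.1] [504 310  13  13] [ 0.4195 -0.3489  0.044 ]
red 106 [377.3 178.1] [369 154  18  49] [ 0.7608 -0.0222  0.06  ]
red 167 [259.5 263.3] [253 257  15  13] [0.5509 0.266  0.06  ]
red 157 [308.3 268. ] [302 262  14  13] [0.5394 0.1476 0.06  ]
```

View pics/w18.png

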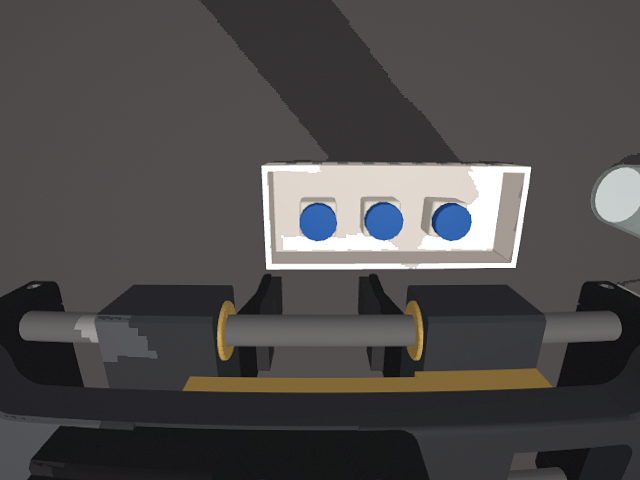

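View pics/s18.png

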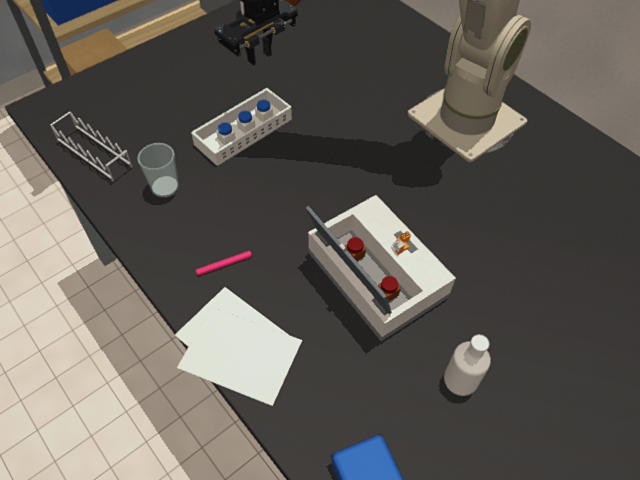

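View pics/t18.png

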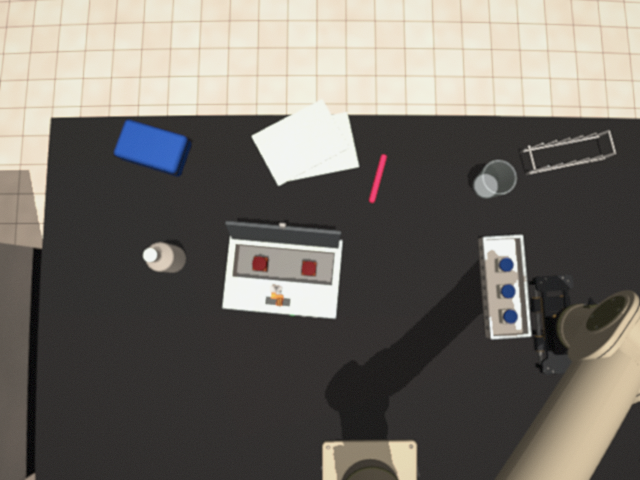

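All jars are sorted: three whites are upright in the basket ((318,222),(384,221),(452,221)), and two ambers are in the chamber with the cover standing open. No third amber jar is on the bench. Next, the closed fingers go behind the cover.

```bash
python3 - <<'E'
from h import *
delta(ch([128,0,260]),84.9)
E
```

```text
shift [-63.7 530.4 275.6] rot [-1.432e+00  0.000e+00 -1.000e-03] rows>= 13
```

Request:
arm_command(
  targets=[
    [255, -30, 20, 10, 0, 0, 0],
    [255, -60, 50, 26, -0.1, 0, 0],
    [255, -64, 90, 47, -0.2, 0, 0],
    [255, -64, 133, 69, -0.3, 0, 0],
    [255, -64, 176, 91, -0.4, 0, 0],
    [255, -64, 219, 114, -0.5, 0, 0],
    [255, -64, 262, 136, -0.6, 0, 0],
    [255, -64, 305, 158, -0.7, 0, 0],
    [255, -64, 348, 180, -0.8, 0, 0],
    [255, -64, 390, 202, -0.9, 0, 0],
  ],
)

```text
time: 35.25
ee_pos: [0.6036, 0.0546, 0.2588]
eef_rot: [-0.324, 0.629, 0.325, 0.627]
ft_force: [1.4, -0.0, -0.0]
width: 0.0005
```

```bash
python3 - <<'E'
from h import *
delta(ch([128,0,260]),84.9)
E
```

```text
shift [ -1.4  28.1 154.4] rot [-0.527 -0.001 -0.002] rows>= 4
```

Request:
arm_command(
  targets=[
    [255, 0, 14, 40, -0.13, 0, 0],
    [255, 0, 28, 80, -0.26, 0, 0],
    [255, 0, 28, 118, -0.39, 0, 0],
    [255, 0, 28, 152, -0.525, 0, 0],
    [255, 0, 28, 152, -0.525, 0, 0],
    [255, 0, 28, 152, -0.525, 0, 0],
    [255, 0, 28, 152, -0.525, 0, 0],
  ],
)

```text
time: 35.95
ee_pos: [0.669, 0.1909, 0.2597]
eef_rot: [-0.475, 0.525, 0.475, 0.523]
ft_force: [0.7, 0.1, -0.0]
width: 0.0005
```

```bash
python3 - <<'E'
from h import *
delta(ch([128,0,150]),84.9); snap("scene","s19.png"); snap("wrist","w19.png")
E
```

```text
shift [109.7  -0.4   6.1] rot [-0.01  -0.001 -0.001] rows>= 3
```

View pics/s19.png

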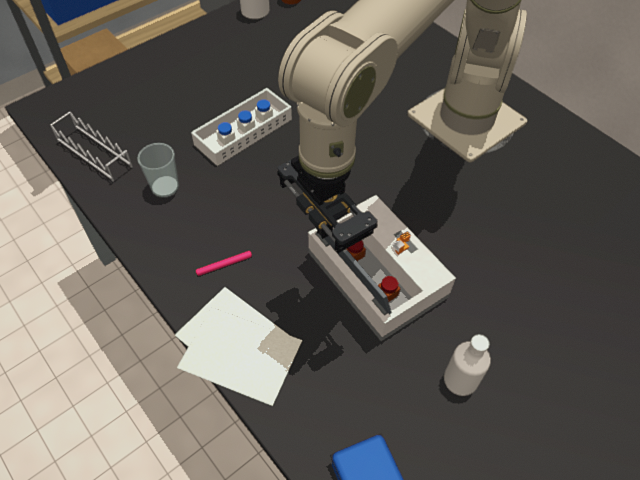

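View pics/w19.png

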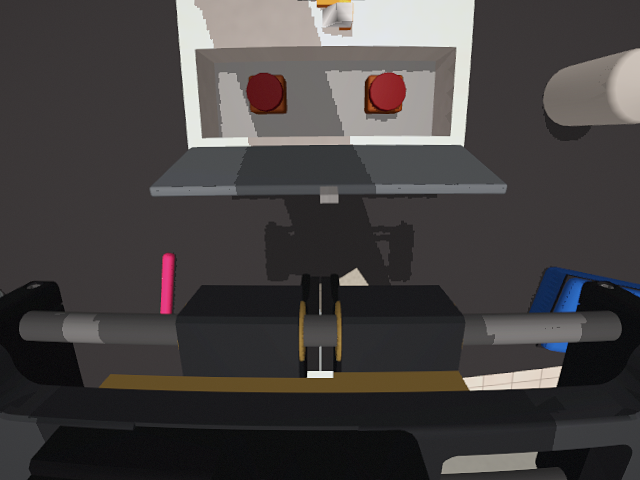

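The steel tab shows at the edge middle (329,197). I'll push 30 mm to one side of it. Descend behind the cover.

Request:
arm_command(
  targets=[
    [255, 30, 0, -24, -0.01, 0, 0],
    [255, 65, 0, -24, -0.01, 0, 0],
    [255, 95, 0, -24, -0.01, 0, 0],
    [255, 110, 0, -24, -0.01, 0, 0],
    [255, 110, 0, -24, -0.01, 0, 0],
    [255, 110, 0, -24, -0.01, 0, 0],
  ],
)

```text
time: 36.65
ee_pos: [0.6676, 0.1685, 0.152]
eef_rot: [-0.478, 0.521, 0.478, 0.522]
ft_force: [0.1, -0.0, 1.6]
width: 0.0004
```

```bash
python3 - <<'E'
from h import *
print(read_state()['ft_force'])
for p in((75,150),(51,153),(33,149),(16,140),(0,128),(-12,111)): delta(ch([p[0],-30,p[1]]),84.9)
E
```

```text
[ 0.07826384 -0.04264512  1.63903254]
shift [ 2.  53.2 -1.4] rot [0.003 0.001 0.001] rows>= 2
shift [-1.1 77.2 -1.3] rot [0.003 0.001 0.001] rows>= 2
shift [ 2.9 95.2 -1.3] rot [0.003 0.001 0.001] rows>= 2
shift [ 11.9 112.2  -1.2] rot [0.003 0.001 0.001] rows>= 3
shift [ 23.8 128.2  -1.2] rot [0.003 0.001 0.001] rows>= 3
shift [ 40.8 140.3  -1.2] rot [0.003 0.001 0.001] rows>= 3
```

Tool +y moves towards −x. Push the cover over gently.

Request:
arm_command(
  targets=[
    [255, 0, 20, 0, 0, 0, 0],
    [255, 0, 38, 0, 0, 0, 0],
    [255, 0, 52, 0, 0, 0, 0],
    [255, 0, 64, 0, 0, 0, 0],
    [255, -1, 77, 0, 0, 0, 0],
    [255, 0, 86, 0, 0, 0, 0],
    [255, 3, 95, 0, 0, 0, 0],
    [255, 3, 95, 0, 0, 0, 0],
  ],
)

```text
time: 37.45
ee_pos: [0.5717, 0.1771, 0.148]
eef_rot: [-0.478, 0.521, 0.478, 0.521]
ft_force: [0.7, 0.7, 1.4]
width: 0.0004
```

```bash
python3 - <<'E'
from h import *
print(read_state()['ft_force']);snap("scene","s20.png")
for p in((33,149),(16,140),(0,128),(-12,111),(-18,96),(-20,90)): delta(ch([p[0],-30,p[1]]),84.9)
E
```

```text
[0.72885783 0.69760759 1.40553523]
shift [-1.  -0.6 -1.5] rot [0.004 0.001 0.   ] rows>= 1
shift [ 8.  16.4 -1.5] rot [0.004 0.001 0.   ] rows>= 1
shift [20.  32.4 -1.4] rot [0.004 0.001 0.   ] rows>= 1
shift [37.  44.4 -1.4] rot [0.004 0.001 0.   ] rows>= 2
shift [52.  50.4 -1.4] rot [0.004 0.001 0.   ] rows>= 2
shift [58.  52.4 -1.4] rot [0.004 0.001 0.   ] rows>= 2
```

View pics/s20.png

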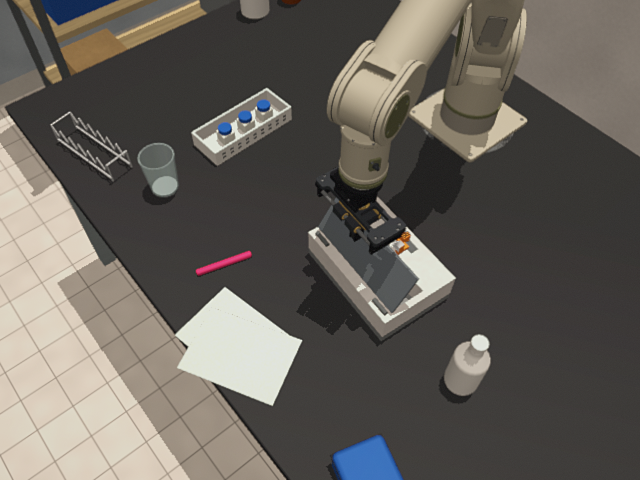

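The cover has tipped to about 60° (scene ~(365,260)). Continue down the arc.

Request:
arm_command(
  targets=[
    [255, 3, 8, 0, 0, 0, 0],
    [255, 8, 16, 0, 0, 0, 0],
    [255, 14, 24, 0, 0, 0, 0],
    [255, 20, 32, 0, 0, 0, 0],
    [255, 29, 39, 0, 0, 0, 0],
    [255, 37, 44, 0, 0, 0, 0],
    [255, 45, 48, 0, 0, 0, 0],
    [255, 52, 50, 0, 0, 0, 0],
    [255, 52, 50, 0, 0, 0, 0],
  ],
)

```text
time: 38.4
ee_pos: [0.5223, 0.1809, 0.0949]
eef_rot: [-0.478, 0.521, 0.478, 0.521]
ft_force: [2.6, -0.2, 2.9]
width: 0.0007
```

```bash
python3 - <<'E'
from h import *
print(read_state()['ft_force']);snap("wrist","w21.png")
for p in((-20,90),(-20,88)): delta(ch([p[0],-30,p[1]]),84.9)
E
```

```text
[ 2.55662575 -0.16101624  2.89795385]
shift [ 5.2  2.4 -1. ] rot [ 0.003 -0.    -0.   ] rows>= 1
shift [ 7.2  2.4 -1. ] rot [ 0.003 -0.    -0.   ] rows>= 1
```

View pics/w21.png

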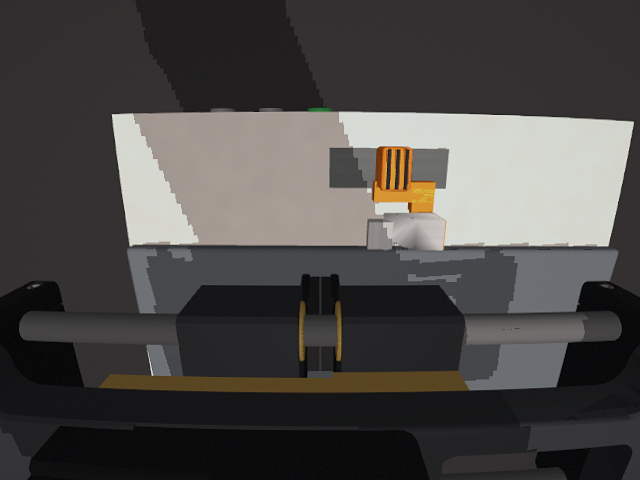

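The tab is now on the bevel (375,235). Press down in small steps, watching the force.

Request:
arm_command(
  targets=[
    [255, 2, 1, 0, 0, 0, 0],
    [255, 4, 1, 0, 0, 0, 0],
    [255, 6, 1, 0, 0, 0, 0],
    [255, 6, 1, 0, 0, 0, 0],
  ],
)

```text
time: 38.85
ee_pos: [0.5213, 0.181, 0.0893]
eef_rot: [-0.478, 0.521, 0.478, 0.521]
ft_force: [-0.4, 0.7, 4.1]
width: 0.0001
```

Request:
arm_command(
  targets=[
    [255, 1, 0, 0, 0, 0, 0],
    [255, 2, 0, 0, 0, 0, 0],
    [255, 2, 0, 0, 0, 0, 0],
  ],
)

```text
time: 39.15
ee_pos: [0.5213, 0.1811, 0.0883]
eef_rot: [-0.478, 0.521, 0.478, 0.521]
ft_force: [-5.3, -2.9, 14.9]
width: -0.0001
```

```bash
python3 - <<'E'
from h import *
print(read_state()['ft_force'],read_state()['ee_pos']);snap("wrist","w22.png")
E
```

```text
[-5.26700002 -2.86203287 14.85981582] [0.52127113 0.18113221 0.08832477]
```

View pics/w22.png

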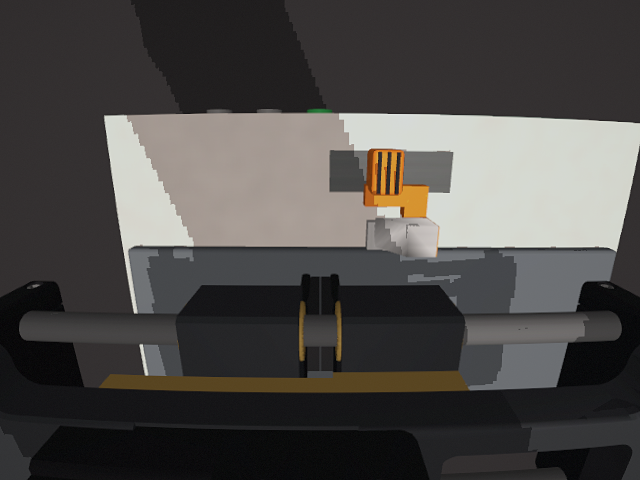

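The force rose to 15 N on the stop. The knob jumped from x=395 to 386 px, so the latch snapped back. Rise and check.

Request:
arm_command(
  targets=[
    [255, -2, 0, 0, 0, 0, 0],
    [255, -15, 0, 0, 0, 0, 0],
    [255, -50, 0, 0, 0, 0, 0],
    [255, -100, 0, 0, 0, 0, 0],
    [255, -140, 10, 0, 0, 0, 0],
    [255, -180, 40, 0, 0, 0, 0],
    [255, -200, 70, 0, 0, 0, 0],
    [255, -200, 75, 0, 0, 0, 0],
    [255, -200, 75, 0, 0, 0, 0],
    [255, -200, 75, 0, 0, 0, 0],
  ],
)

```text
time: 40.2
ee_pos: [0.4468, 0.187, 0.2867]
eef_rot: [-0.478, 0.522, 0.478, 0.521]
ft_force: [0.2, 1.0, 0.5]
width: 0.0001
```

```bash
python3 - <<'E'
from h import *
im,P=snap("wrist","w23.png");print(read_state()['ee_pos'])
print('knob pred home',proj("wrist",ch([-84,0,100]),P),'slid10',proj("wrist",ch([-84,10,100]),P))
print('cover edge pred shut',proj("wrist",[ch([-45,-128,89]),ch([-45,128,89])],P))
cv2.imwrite("pics/w23z.png",cv2.resize(im[100:400,160:560,::-1],None,fx=2,fy=2,interpolation=cv2.INTER_CUBIC))
snap("scene","s23.png")
E
```

```text
[0.44699079 0.18692947 0.28647428]
knob pred home [[348.71119356 223.83783409]] slid10 [[358.26594238 223.8734746 ]]
cover edge pred shut [[231.73338714 255.36316877]
 [461.03238007 255.96696425]]
```

View pics/w23.png

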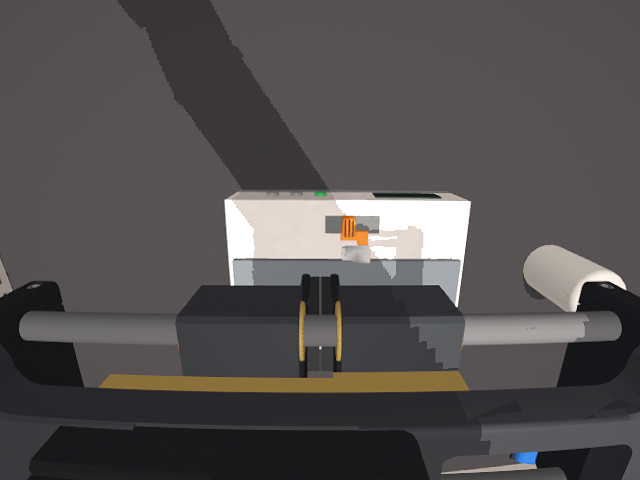

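View pics/s23.png

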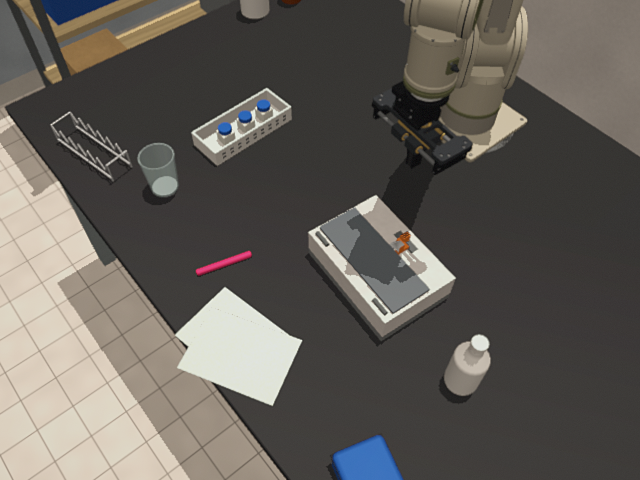

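The cover is shut and the knob at (348,227) matches its home prediction of (349,224). The cover edge shows about 5 px below its prediction, so I'll compare with the initial shut state in the fixed cameras.

```bash
python3 - <<'E'
from h import *
a=cv2.imread("pics/scene0.png")[195:345,295:470];im,_=snap("scene","s24.png");b=im[195:345,295:470,::-1]
cv2.imwrite("pics/cmp.png",cv2.resize(np.hstack([a,b]),None,fx=2.2,fy=2.2,interpolation=cv2.INTER_CUBIC))
P=list(pose("wrist"))
T=np.eye(4);T[:3,:3]=Rdown(84.58);T[:3,3]=[.4601,.21354,.3009];M=T@P[0]['mount']
for lab,PP in(("w1",(P[0],M[:3,:3],M[:3,3])),("now",tuple(P))):
    print(lab,proj("wrist",[ch([-45,0,89]),ch([-110,0,80])],PP).round(1))
im,_=snap("wrist","w24.png")
i1=cv2.imread("pics/w1.png");i2=im[:,:,::-1]
for lab,i,u in(("w1",i1,260),("now",i2,300)):
    g=cv2.cvtColor(np.ascontiguousarray(i),cv2.COLOR_BGR2GRAY)[170:285,u-3:u+4].mean(1);d=np.diff(g);print(lab,[(170+k,int(d[k])) for k in np.argsort(-abs(d))[:5]])
t,_=snap("top","t24.png");t0=cv2.imread("pics/top0.png")
print([(n,(np.abs(t[y0:y1,x0:x1,::-1].astype(int)-t0[y0:y1,x0:x1])).mean().round(2)) for n,(x0,x1,y0,y1) in dict(beaker=(465,525,155,205),marker=(362,392,148,208),bottle=(135,190,235,280)).items()])
E
```

```text
w1 [[322.1 242.4]
 [321.9 184.1]]
now [[347.2 255.7]
 [348.  195.9]]
w1 [(np.int64(243), -110), (np.int64(242), -42), (np.int64(185), 37), (np.int64(244), 28), (np.int64(178), 27)]
now [(np.int64(258), -117), (np.int64(257), -38), (np.int64(199), 37), (np.int64(259), 28), (np.int64(198), 21)]
[('beaker', np.float64(1.77)), ('marker', np.float64(1.73)), ('bottle', np.float64(1.76))]
```

View pics/cmp.png

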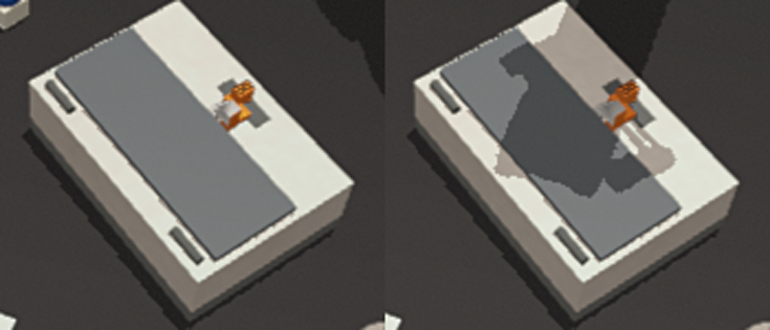

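The cover and latch look the same as in the initial shut state. The edge-to-front spacing is 59 px, against about 60 px predicted for shut. The bystanders haven't changed.

```bash
python3 -c "
from bench import *
s=read_state();print(s['time'],s['ft_force'],abs(s['joint_vel']).max());print(close_job())"
```

```text
40.45 [-1.07729329 -0.55887676 -0.86042472] 0.006343082333835728
the job is handed in; nothing more can be done
None
```

The job is handed in, at 40.5 s of the 210 s allowed, with all the jars sorted and the cover shut under the latch.

- **What I did:** I slid the latch with the gripper and the cover sprang open. The white jar from the chamber and the two white jars on the bench went into the basket. Both amber jars went into the chamber. Only two amber jars were present. I then pushed the cover over and down until it was shut and the latch snapped back.
- **Jars:** after the last placing, pictures showed three white jars upright in the basket and two amber jars upright in the chamber. The amber jars were not visible again once the cover was shut.
- **Cover and latch:** after I moved away, the cover stayed down and the scene camera showed it and the latch as they were at the start. The knob was within about 3 px of its home position.
- **Bystanders:** the beaker, bottle and marker showed no change in the top camera.
- **Small disagreements:** the first wrist picture put the cover's edge about 5 px from my prediction. That came from a small error in the assumed camera pose: once the arm settled, its distance from the chamber's front edge matched a shut cover. The basket also measured about 2.5 mm off between the top and wrist cameras.
- **Force:** the highest reading I saw was about 15 N, briefly, when the cover reached its stop.

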